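# Seal the clip-top parts canister

## Robot

A 7-joint arm with a two-finger parallel gripper is mounted at the origin on the work surface. World frame = base frame: x ahead of the robot, y to its left, z up, the work surface at z = 0. Lengths are in m, angles in degrees, forces in N, time in s.
With the tool pointing down it reaches from about 0.425 to 0.875 m from the base axis. Payload 4.7 kg.
Tool frame: the origin (TCP) lies on the centre line of the jaws, within the pads' length; the fingertips stand 8 mm ahead of it and the grasp point (between the pads) lies 11 mm behind it (r.finger_overhang is the distance from the TCP to the fingertips, in m); z points along the fingers, y is the direction in which the jaws open and shut (so a half turn about z gives the same grasp; the last joint's range is limited). The gripper opens to 85 mm and grips with 20 to 120 N. Pads are 22 mm wide; open, the fingers measure 114 mm over their backs; the gripper's body (76 mm by 85 mm) begins 54 mm behind the grasp point. The pads swing forward as they close: fully open they stand 13 mm farther back than shut.
Start: joints at [-74.593, 18.392, -4.016, 83.108, 1.295, 78.541, -3.26], TCP at [0.164, 0.629, 0.239] pointing down, gripper open.
Joint ranges: [-163.93, 163.93], [-17.29, 119.83], [-79.2, 71.16], [3.27, 140.29], [-89.18, 269.18], [5.43, 117.66], [-154.24, 154.24]. Speed limits (degrees/s): [147.25, 147.25, 180, 180, 180, 180, 180].

## Interface

Orientations are given as a 3x3 rotation matrix whose columns are the frame's x, y, z axes.
In Python, from rig import status, grab_frame, camera_params, r gives the robot as it stands.
- The arm moves only by the tool move_arm, never from a script. Its argument "commands" is a list of rows, each an object of numbers: "dx", "dy", "dz": the shift along the tool's x, y, z in m; "wx", "wy", "wz": the turn, a rotation vector about the tool's x, y, z in degrees; "gripper": the opening, from 0 (shut) to 1 (fully open). A call has 1 to 20 rows; each row is the pose to reach, as a shift and turn from the pose commanded when the call began, along the tool's axes at that moment; what a row does not reach only later rows make up. A row lasts 1/10 s, in which the tool goes at most 50 mm and 8.59 degrees, less where a joint would pass 70% of its speed; a pose out of reach is approached as far as the arm can. A call with a gripper value outside its range is refused whole. The fingers move at their own pace and stop on an object; "force" is the grip in N (left out, the last holds). Time passes only in rows, so rows that repeat a pose let the fingers close. It gives the time, the measured TCP pose, the force and the opening at its end, in the units of the state.
- status.state(): the state, without advancing time (a new reading comes with each control period).
- grab_frame(name): name is "scene" or "top" or "wrist"; returns the picture (384x512x3 uint8, red, green, blue); there is no depth.
- camera_params(name): a dict with "vfov" (degrees; the focal length in pixels is half the picture's height over the tangent of half this angle, whatever the lens; pixels are square), "cx", "cy" (the principal point, pixels), "view" (4x4, takes a point from world to camera coordinates); the wrist camera has in their place "hand_eye" (4x4, takes a point from camera to tool coordinates, whose origin is the TCP and whose axes are the flange's). Camera axes: x right, y down, z forward; pixel columns grow to the right and rows downward; lengths in m; the calibration is good to about 2 mm. A picture is of the moment at which its call begins: read the wrist's pose just before it. camera_params takes no time and is no camera call.
- r.hand_in(): hands the job in, once; it reports no verdict.
The state is a dict: "clock": time; "q": joint angles; "joint_vel": joint speeds; "effort": joint torques, N m; "tool_pos": TCP position; "tcp_rot": TCP orientation; "ft_force": force on the tool from outside, world axes, zero at the start; "ft_torque": the same for the moment, N m; "width": opening from 0.0 (shut) to 1.0 (fully open).
Only numpy, scipy, OpenCV 4.12 (cv2) and the standard library are available. Lean on these libraries where they do the work, as an engineer would, in place of code of your own. Each camera call takes 0.05 s, during which the arm holds its last target. There are 200 camera calls.

## Task

Seal the steel canister: take the lid with the long notched ridge from the sloped rack, set it down fully seated on the canister's mouth with its ridge square across the bail's bar, then swing the wire bail up over the lid until its roller snaps past the crest and sits home in the notch, and let go. Leave the other lid with the round knob, the carton and the loose pipe fittings where they are.

Things in the scene. Friction and masses are not known exactly. Their poses are not given: they have to be found in the camera images.
- lid_grip (a point): Centre of the ridge on the wanted lid (loose, aluminium, 0.25 kg), on the lid's axis, 22 mm above its disc's top face and 40 mm above its foot. x axis: along the ridge; y: across the ridge, the way to pinch it; z: out of the lid's top. It works either way round (half turn). It starts in one of the two places of the rack, tipped 35 degrees towards the robot.
- lid: The same lid; origin at the middle of its foot, axes as lid_grip. Disc 116 mm across, 8 mm thick; below it a 95 mm spigot 10 mm deep, tapered to 87 mm at the foot. On top a straight ridge 24 mm wide, 72 mm long, about 35 mm high, with a 12 mm wide notch across the middle of its crest and ramps that fall 13 mm to both ends.
- rack: Fixed plywood rack, 150 x 342 mm. Origin on the table, -x its front, z up. Its board slopes down 35 degrees to the front; the two lids lie on it side by side, at y = +75 and -75 mm, ridge up the slope, feet on the board, rims on a 20 mm lip.
- shelf_edge (a point): Middle of the lower front edge of the rack's shelf board, 228 mm above the table, along the rack's y. The board (15 mm thick, stock on it up to 278 mm high) reaches 98 mm back from here over the lids: a tool from straight above is blocked. Take the lid along its own axis (tool leaning 35 degrees) and draw it out along that axis; it passes the edge by about 19 mm.
- mouth (a point): Centre of the canister's mouth, at rim height. Steel canister bolted to the table: 112 mm across, 125 mm high, inside 103 mm. x axis: level, towards the side on which the bail folds down; y: parallel to the bail's bar; z up. With the lid fully seated its disc rests on the rim, lid_grip is 30 mm above this point and the ridge lies along this x axis.
- bail_pivot (a point): Point on the canister's axis, 30 mm below the rim, on the line (along y) about which the bail swings; fixed, axes as those of mouth.
- bail (a joint): Angle of the bail, rad: 0 = level, out along mouth's +x; 1.57 = straight up over the mouth, its home in the lid's notch; stops at -0.1 and 1.70. Friction (about 1 N at the bar) keeps it where it is left. It starts anywhere from folded down (0) to far over the mouth (1.15); above about 0.6 it is in the lid's way and must first be folded back.
- bail_bar (a point): Middle of the bail's cross bar. The bail is a U of 9 mm steel wire: bar 156 mm long, along mouth's y, 78 mm from the pivot line, legs at y = +78 and -78 mm. A free-turning black roller 18 mm across, 36 mm long sits on the middle of the bar; the bare wire 35 to 65 mm either side of the middle can be pinched.
- roller: The roller on the bar; origin as bail_bar, it turns freely. Over the seated lid it climbs the ridge's ramp from 1.1 rad, the bar rising up to 5 mm above its circle on springs at the pivots (2.5 N/mm, about 12 N to push over), passes the crest at about 1.45 rad and drops 2 mm into the notch at 1.57 (bar 1.5 mm above its circle), pressing the lid with about 4 N.
- knoblid_mid (a point): Other loose lid, in the rack's other place: same disc and spigot, but a round black knob 38 mm across, 30 mm high instead of a ridge. To be left alone. Point on its axis, 25 mm above its foot.
- carton_mid (a point): Centre of a loose closed carton, 90 x 70 mm (x, y), 120 mm high. Leave alone.
- coupling_mid (a point): Centre of a loose upright steel pipe coupling, 60 mm across, 75 mm high. Leave alone.
- reducer_mid (a point): Half-way up a loose upright steel reducer, 72 mm across at the foot, 90 mm high. Leave alone.
There are look-alikes about, which are no part of the job. Leave any blue look-alike of the part that bears mouth alone. What is shaped like the lid but orange or purple is not meant.

How it is judged:
By the outcome, as a careful person would: the job done as asked, in the order asked, and still so for the second after the job is handed in, with the robot touching nothing.
It also fails if it takes over 72 s, if anything falls off the work surface, if the arm or the gripper's body presses on something with over 40 N, if the wrist force passes 120 N, or if a joint passes its speed limit or range.

## Working session

There is one attempt and no reset: what is moved stays moved. The work goes in short steps, Python scripts to look and compute and a tool call to move; the robot and the scene stay as the last step left them, time stands still between calls to the robot, and variables do not carry over. Pictures are saved under pics/ and viewed, about 8 in all and at most 12, crops included, and the job is handed in when it is done.

Besides the shell and the picture viewer there is one more tool, called after "Call:" as name(argument=value, ...) on one line, values as JSON. move_arm: Moves the arm, as the interface text tells. Its arguments: {"type":"object","properties":{"commands":{"type":"array","items":{"type":"object","properties":{"dx":{"type":"number"},"dy":{"type":"number"},"dz":{"type":"number"},"wx":{"type":"number"},"wy":{"type":"number"},"wz":{"type":"number"},"gripper":{"type":"number"}}}},"force":{"type":"number"}},"required":["commands"]}

```bash
ls; mkdir -p pics
python3 - <<'E'
from rig import status, grab_frame, camera_params, r
import cv2
for n in("scene","top"):
    cv2.imwrite(f"pics/{n}0.png",cv2.resize(grab_frame(n)[:,:,::-1],(800,600),interpolation=cv2.INTER_CUBIC))
    print(n,camera_params(n))
print(camera_params("wrist")); print(status.state())
E
```

```text
pics
scene {'vfov': 52.5802570052818, 'cx': 257.44383093065244, 'cy': 193.96137016740084, 'view': array([[-1.13079314e-01,  9.93585909e-01, -3.31688467e-04,
        -1.44032831e-02],
       [ 6.93016475e-01,  7.86324888e-02, -7.16620609e-01,
        -2.88469256e-01],
       [-7.11998058e-01, -8.12648326e-02, -6.97463112e-01,
         1.50030477e+00],
       [ 0.00000000e+00,  0.00000000e+00,  0.00000000e+00,
         1.00000000e+00]])}
top {'vfov': 47.85709995163157, 'cx': 251.09929129454304, 'cy': 190.9453105850132, 'view': array([[ 0.00997413, -0.99978357,  0.0182572 ,  0.05975947],
       [-0.98348136, -0.01310826, -0.18053416,  0.53898838],
       [ 0.1807344 , -0.01615494, -0.98339925,  1.33593301],
       [ 0.        ,  0.        ,  0.        ,  1.        ]])}
{'vfov': 58.494300922439145, 'cx': 259.5962961347063, 'cy': 191.4282827216708, 'hand_eye': array([[ 3.24116989e-04, -9.58582485e-01, -2.84814877e-01,
         7.29137148e-02],
       [ 9.99999889e-01,  2.13695999e-04,  4.18769246e-04,
        -1.29734787e-03],
       [-3.40561064e-04, -2.84814982e-01,  9.58582448e-01,
   
[... 207 characters left out ...]
43324,  78.54083692,  -3.25830562]), 'joint_vel': array([-0.05298752, -0.16175498,  0.05552714, -0.11990955,  0.07909816,
        0.04556553, -0.0890958 ]), 'effort': array([ 1.73409790e-04, -4.94880760e+01, -3.83802010e-01, -3.15207660e+01,
        1.29580408e-02,  7.59386283e-03,  2.45204023e-05]), 'tool_pos': array([0.16375625, 0.62855937, 0.23834361]), 'tcp_rot': array([[-9.67730035e-01,  2.51989011e-01, -3.43720682e-04],
       [ 2.51989231e-01,  9.67728609e-01, -1.66360853e-03],
       [-8.65827300e-05, -1.69653785e-03, -9.99998557e-01]]), 'ft_force': array([-0.09966058,  0.57066679,  0.5027694 ]), 'ft_torque': array([-0.01299593,  0.01576253, -0.08747827]), 'width': 0.998303920212916}
```

View pics/top0.png

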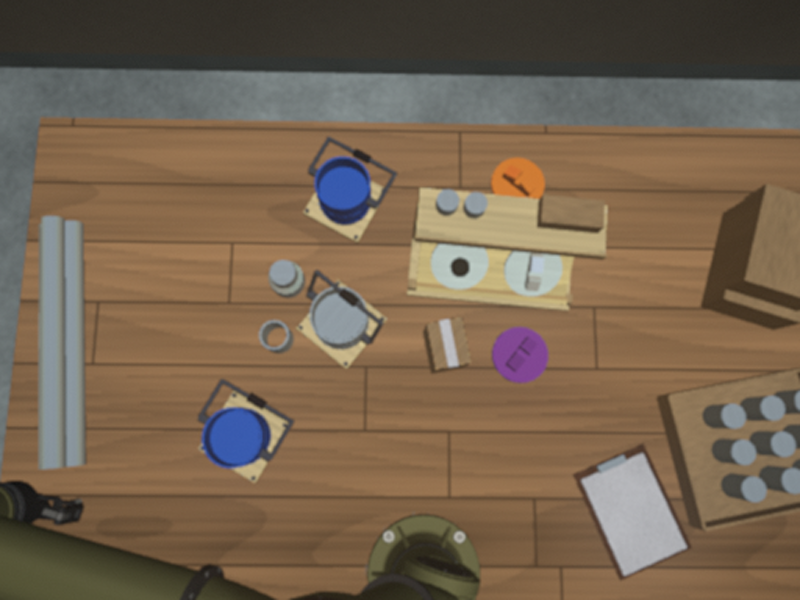

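View pics/scene0.png

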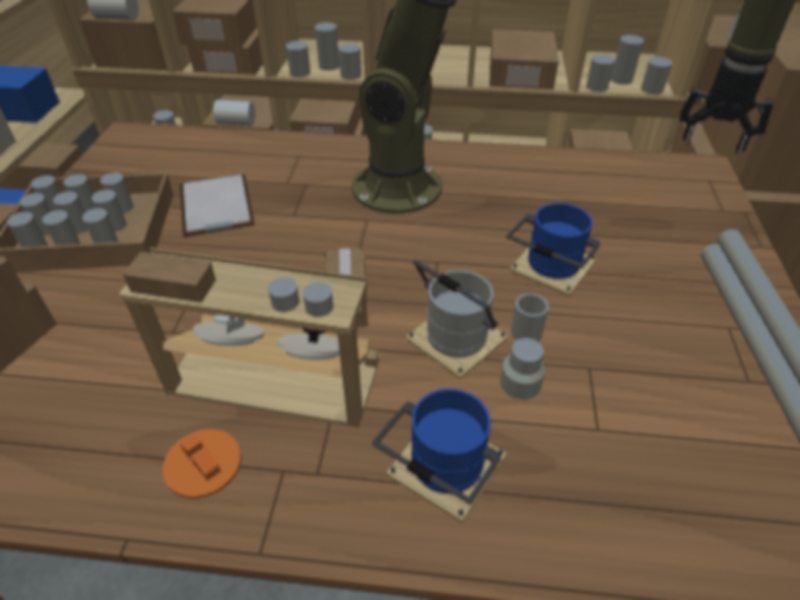

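The top view (800 px wide) shows the steel canister with its rim centred at about (340,318). Its bail is partly raised to the upper right, with the roller at (348,298). The wanted lid is on the right of the rack with its ridge at (536,270), and the knob lid is at (459,267). The scene view shows the roller at about (450,285).

```bash
cat > h.py <<'E'
from rig import status, grab_frame, camera_params, r
import numpy as np, cv2
from scipy.optimize import least_squares
from scipy.spatial.transform import Rotation as R
def cam(n,st=None):
    c=camera_params(n); f=192/np.tan(np.radians(c["vfov"]/2))
    if n=="wrist":
        st=st or status.state(); T=np.eye(4); T[:3,:3]=st["tcp_rot"]; T[:3,3]=st["tool_pos"]
        V=np.linalg.inv(T@c["hand_eye"])
    else: V=c["view"]
    return f,c["cx"],c["cy"],V
def proj(C,p):
    f,cx,cy,V=C; q=np.atleast_2d(p)@V[:3,:3].T+V[:3,3]
    return np.c_[f*q[:,0]/q[:,2]+cx,f*q[:,1]/q[:,2]+cy]
def ray(C,uv):
    f,cx,cy,V=C; d=V[:3,:3].T@np.array([(uv[0]-cx)/f,(uv[1]-cy)/f,1]); return -V[:3,:3].T@V[:3,3],d
def at_z(C,uv,z):
    o,d=ray(C,uv); return o+d*(z-o[2])/d[2]
def mouthaxes(th): # th deg: direction of mouth x
    c,s=np.cos(np.radians(th)),np.sin(np.radians(th)); return np.array([[c,-s,0],[s,c,0],[0,0,1.]])
def rel(Rt,pt,st=None):
    """shift & rotvec in tool axes to reach target"""
    st=st or status.state(); A=st["tcp_rot"]
    return (A.T@(np.array(pt)-st["tool_pos"])).round(4), R.from_matrix(A.T@Rt).as_rotvec(degrees=True).round(2)
E
python3 - <<'E'
from h import *
np.set_printoptions(precision=4,suppress=True)
T=cam("top");k=.64
for nm,uv,z in [("rim",(340,318),.125),("plateTop",(343,284),0),("plR",(383,320),0),("plB",(346,366),0),("plL",(298,325),0),("shelfL",(415,240),.228),("shelfR",(605,256),.228),("lipL",(408,292),.02),("lipR",(568,307),.02),("ridge",(536,270),.12),("knob",(459,267),.12),("carton",(447,335),.12),("coup",(275,336),.075),("red",(285,270),.09)]:
    print(nm,at_z(T,np.array(uv)*k,z))
S=cam("scene"); print("rimS",at_z(S,np.array((461,292))*k,.125))
E
```

```text
rim [0.4845 0.1674 0.125 ]
plateTop [0.5768 0.1705 0.    ]
plR [0.5005 0.0845 0.    ]
plB [0.4028 0.1602 0.    ]
plL [0.4876 0.2628 0.    ]
shelfL [0.613  0.0291 0.228 ]
shelfR [ 0.5883 -0.315   0.228 ]
lipL [0.5575 0.0329 0.02  ]
lipR [ 0.53   -0.3028  0.02  ]
ridge [ 0.5855 -0.2143  0.12  ]
knob [ 0.5893 -0.0629  0.12  ]
carton [ 0.4548 -0.0387  0.12  ]
coup [0.4545 0.2982 0.075 ]
red [0.5853 0.2814 0.09  ]
rimS [0.4984 0.1729 0.125 ]
```

Call:
move_arm(commands=[{"dx":-0.429,"dy":-0.365,"dz":-0.092,"wz":120},{"dx":-0.429,"dy":-0.365,"dz":-0.092,"wz":120},{"dx":-0.429,"dy":-0.365,"dz":-0.092,"wz":120},{"dx":-0.429,"dy":-0.365,"dz":-0.092,"wz":120},{"dx":-0.429,"dy":-0.365,"dz":-0.092,"wz":120},{"dx":-0.429,"dy":-0.365,"dz":-0.092,"wz":120},{"dx":-0.429,"dy":-0.365,"dz":-0.092,"wz":120},{"dx":-0.429,"dy":-0.365,"dz":-0.092,"wz":120},{"dx":-0.429,"dy":-0.365,"dz":-0.092,"wz":120},{"dx":-0.429,"dy":-0.365,"dz":-0.092,"wz":120},{"dx":-0.429,"dy":-0.365,"dz":-0.092,"wz":120},{"dx":-0.429,"dy":-0.365,"dz":-0.092,"wz":120},{"dx":-0.429,"dy":-0.365,"dz":-0.092,"wz":120},{"dx":-0.429,"dy":-0.365,"dz":-0.092,"wz":120},{"dx":-0.429,"dy":-0.365,"dz":-0.092,"wz":120},{"dx":-0.429,"dy":-0.365,"dz":-0.092,"wz":120},{"dx":-0.429,"dy":-0.365,"dz":-0.092,"wz":120},{"dx":-0.429,"dy":-0.365,"dz":-0.092,"wz":120}])

```text
$.commands[0]: bad value
```

Run:
```python
from h import *
s=status.state(); im=grab_frame("wrist"); np.savez("w1.npz",im=im,R=s["tcp_rot"],p=s["tool_pos"])
print(s["clock"],s["q"].round(1),s["tool_pos"],s["tcp_rot"].round(3))
cv2.imwrite("pics/w1.png",cv2.resize(im[:,:,::-1],(800,600),interpolation=cv2.INTER_CUBIC))
```

```text
0.1 [-74.6  18.4  -4.   83.2   1.3  78.5  -3.3] [0.16375625 0.62855937 0.23834361] [[-0.968  0.252 -0.   ]
 [ 0.252  0.968 -0.002]
 [-0.    -0.002 -1.   ]]
```

View pics/w1.png

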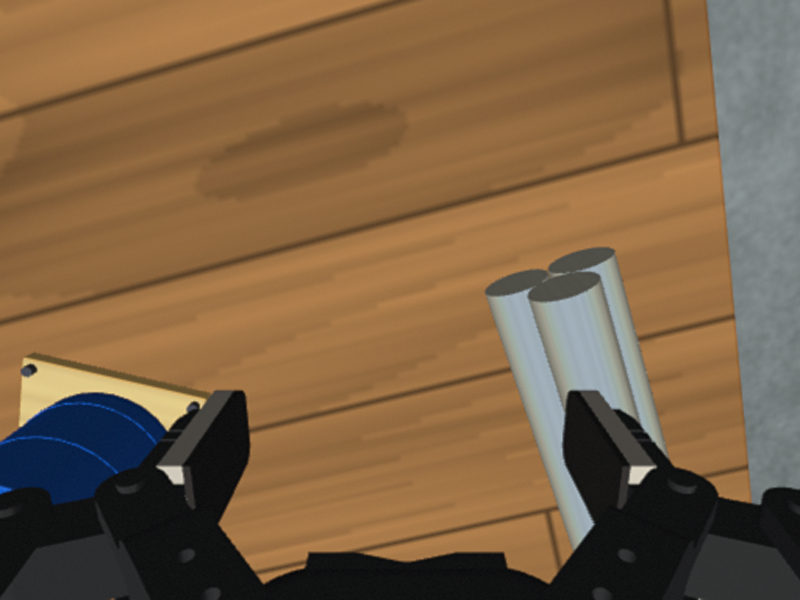

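Call:
move_arm(commands=[{"dx":-0.03,"dy":-0.026,"dz":-0.02,"wx":0,"wy":0,"wz":8,"gripper":1}])

```text
clock: 0.25
tool_pos: [0.1807, 0.5974, 0.2548]
tcp_rot: [[-0.925, 0.379, -0.005], [0.379, 0.925, -0.005], [0.003, -0.007, -1.0]]
ft_force: [-0.6, -0.6, -0.1]
width: 1.0
```

Call:
move_arm(commands=[{"dx":-0.032,"dy":-0.02,"dz":-0.02,"wz":8},{"dx":-0.064,"dy":-0.04,"dz":-0.04,"wz":16},{"dx":-0.096,"dy":-0.06,"dz":-0.06,"wz":24},{"dx":-0.128,"dy":-0.08,"dz":-0.075,"wz":32},{"dx":-0.16,"dy":-0.1,"dz":-0.075,"wz":40},{"dx":-0.192,"dy":-0.12,"dz":-0.075,"wz":48},{"dx":-0.224,"dy":-0.14,"dz":-0.075,"wz":56},{"dx":-0.256,"dy":-0.16,"dz":-0.075,"wz":64},{"dx":-0.288,"dy":-0.18,"dz":-0.075,"wz":72},{"dx":-0.32,"dy":-0.2,"dz":-0.075,"wz":80},{"dx":-0.352,"dy":-0.22,"dz":-0.075,"wz":88},{"dx":-0.384,"dy":-0.24,"dz":-0.075,"wz":96},{"dx":-0.416,"dy":-0.26,"dz":-0.075,"wz":104},{"dx":-0.446,"dy":-0.281,"dz":-0.075,"wz":112.5},{"dx":-0.446,"dy":-0.281,"dz":-0.075,"wz":112.5},{"dx":-0.446,"dy":-0.281,"dz":-0.075,"wz":112.5}])

```text
$.commands[0]: bad value
```

Run:
```python
from h import *
s=status.state(); im=grab_frame("wrist"); np.savez("w1.npz",im=im,R=s["tcp_rot"],p=s["tool_pos"])
print(s["clock"],s["q"].round(1),s["tool_pos"],s["tcp_rot"].round(3))
cv2.imwrite("pics/w2.png",cv2.resize(im[:,:,::-1],(800,600),interpolation=cv2.INTER_CUBIC))
```

```text
0.25 [-73.4  15.1  -2.5  85.5   0.4  79.8  -8.2] [0.18068383 0.59736166 0.25476458] [[-0.925  0.379 -0.005]
 [ 0.379  0.925 -0.005]
 [ 0.003 -0.007 -1.   ]]
```

Call:
move_arm(commands=[{"dx":-0.032,"dy":-0.02,"dz":-0.02,"wx":0,"wy":0,"wz":8,"gripper":1},{"dx":-0.064,"dy":-0.04,"dz":-0.04,"wx":0,"wy":0,"wz":16,"gripper":1},{"dx":-0.096,"dy":-0.06,"dz":-0.06,"wx":0,"wy":0,"wz":24,"gripper":1},{"dx":-0.446,"dy":-0.281,"dz":-0.075,"wx":0,"wy":0,"wz":112.5,"gripper":1},{"dx":-0.446,"dy":-0.281,"dz":-0.075,"wx":0,"wy":0,"wz":112.5,"gripper":1},{"dx":-0.446,"dy":-0.281,"dz":-0.075,"wx":0,"wy":0,"wz":112.5,"gripper":1},{"dx":-0.446,"dy":-0.281,"dz":-0.075,"wx":0,"wy":0,"wz":112.5,"gripper":1},{"dx":-0.446,"dy":-0.281,"dz":-0.075,"wx":0,"wy":0,"wz":112.5,"gripper":1},{"dx":-0.446,"dy":-0.281,"dz":-0.075,"wx":0,"wy":0,"wz":112.5,"gripper":1},{"dx":-0.446,"dy":-0.281,"dz":-0.075,"wx":0,"wy":0,"wz":112.5,"gripper":1},{"dx":-0.446,"dy":-0.281,"dz":-0.075,"wx":0,"wy":0,"wz":112.5,"gripper":1},{"dx":-0.446,"dy":-0.281,"dz":-0.075,"wx":0,"wy":0,"wz":112.5,"gripper":1},{"dx":-0.446,"dy":-0.281,"dz":-0.075,"wx":0,"wy":0,"wz":112.5,"gripper":1},{"dx":-0.446,"dy":-0.281,"dz":-0.075,"wx":0,"wy":0,"wz":112.5,"gripper":1},{"dx":-0.446,"dy":-0.281,"dz":-0.075,"wx":0,"wy":0,"wz":112.5,"gripper":1},{"dx":-0.446,"dy":-0.281,"dz":-0.075,"wx":0,"wy":0,"wz":112.5,"gripper":1},{"dx":-0.446,"dy":-0.281,"dz":-0.075,"wx":0,"wy":0,"wz":112.5,"gripper":1},{"dx":-0.446,"dy":-0.281,"dz":-0.075,"wx":0,"wy":0,"wz":112.5,"gripper":1},{"dx":-0.446,"dy":-0.281,"dz":-0.075,"wx":0,"wy":0,"wz":112.5,"gripper":1}])

```text
clock: 2.2
tool_pos: [0.4901, 0.1656, 0.3343]
tcp_rot: [[0.708, 0.706, 0.0], [0.706, -0.708, 0.0], [0.0, 0.0, -1.0]]
ft_force: [0.8, -0.5, -0.3]
width: 1.003
```

Run:
```python
from h import *
s=status.state(); im=grab_frame("wrist"); np.savez("w1.npz",im=im,R=s["tcp_rot"],p=s["tool_pos"])
print(s["clock"],s["q"].round(1),s["tool_pos"],s["tcp_rot"].round(3))
cv2.imwrite("pics/w2.png",cv2.resize(im[:,:,::-1],(800,600),interpolation=cv2.INTER_CUBIC))
```

```text
2.2 [-46.7  -0.3  25.2  93.7   0.1  86.5 -66.6] [0.49006057 0.16560858 0.33434606] [[ 0.708  0.706  0.   ]
 [ 0.706 -0.708  0.   ]
 [ 0.     0.    -1.   ]]
```

View pics/w2.png

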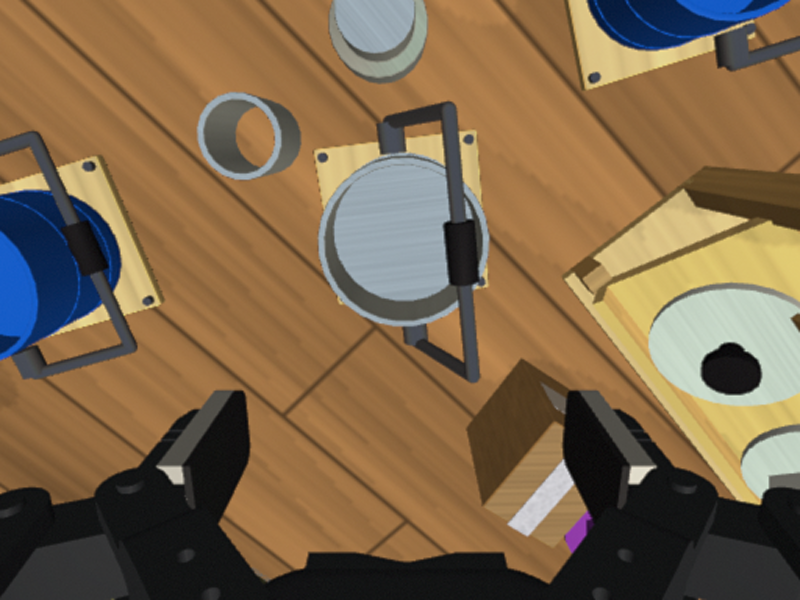

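Wrist view: the rim's outer ellipse spans x 319..490 and y 152..327. The bar's corners are at (449,108) and (473,376), and the roller is at (462,253). I'll fit the canister pose and bail angle to these.

```bash
cat > fitc.py <<'E'
from h import *
np.set_printoptions(precision=4,suppress=True)
d=np.load("w1.npz"); C=cam("wrist",dict(tcp_rot=d["R"],tool_pos=d["p"])); T=cam("top")
def model(p,C):
    x,y,th,b=p; M=mouthaxes(th); o=np.array([x,y,.095])
    a=np.linspace(0,2*np.pi,200); rim=proj(C,np.c_[x+.056*np.cos(a),y+.056*np.sin(a),0*a+.125])
    bar=np.array([o+M@[.078*np.cos(b),s,.078*np.sin(b)] for s in(-.078,0,.078)])
    return [rim[:,0].min(),rim[:,0].max(),rim[:,1].min(),rim[:,1].max()],proj(C,bar)
obs_r=np.array([319,490,152,327])*.64; obs_b=np.array([(473,376),(462,253),(449,108)])*.64
def res(p):
    r_,b_=model(p,C); rt,bt=model(p,T)
    return np.r_[np.array(r_)-obs_r,(b_-obs_b).ravel()]
s=least_squares(res,[.487,.168,-45,.9]); print(s.x,s.fun)
r_,b_=model(s.x,T); print("top pred (800)",np.array(r_)/.64,b_/.64)
E
python3 fitc.py
```

```text
[  0.4943   0.1703 -38.5046   1.1356] [-0.5496  0.8904  1.8697 -0.5116 -0.3706 -0.2066 -0.1864 -1.0319  0.2132
 -0.1292]
top pred (800) [309.4018 367.7466 284.4091 341.9445] [[380.8865 322.1459]
 [348.5882 296.0371]
 [316.6855 270.248 ]]
```

```bash
cat >> h.py <<'E'
MC=np.array([.4943,.1703,.125]); TH=-38.5
def mpt(x,y,z): return MC*[1,1,0]+mouthaxes(TH)@[x,y,z]
def Rbail(): # tool y = mouth x, tool x = mouth y
    M=mouthaxes(TH); return np.c_[M[:,1],M[:,0],-M[:,2]]
E
python3 - <<'E'
from h import *
print(rel(Rbail(),mpt(.033,-.05,.20))); print(rel(Rbail(),mpt(.033,-.05,.155)))
for a in np.arange(1.136,.15,-.13): print(a.round(2),(.078*np.cos(a)-.0328).round(4),(.0708-.078*np.sin(a)).round(4))
E
```

```text
(array([-0.0396,  0.0381,  0.1343]), array([ 0.  , -0.01, -6.57]))
(array([-0.0396,  0.0381,  0.1793]), array([ 0.  , -0.01, -6.57]))
1.14 0.0001 0.0001
1.01 0.0089 0.0049
0.88 0.0171 0.0109
0.75 0.0245 0.0179
0.62 0.0309 0.0257
0.49 0.0362 0.0344
0.36 0.0403 0.0436
0.23 0.0432 0.0533
```

Call:
move_arm(force=25, commands=[{"dx":-0.04,"dy":0.038,"dz":0.04,"wx":0,"wy":0,"wz":-6.5,"gripper":1},{"dx":-0.04,"dy":0.038,"dz":0.08,"wx":0,"wy":0,"wz":-6.5,"gripper":1},{"dx":-0.04,"dy":0.038,"dz":0.12,"wx":0,"wy":0,"wz":-6.5,"gripper":1},{"dx":-0.04,"dy":0.038,"dz":0.15,"wx":0,"wy":0,"wz":-6.5,"gripper":1},{"dx":-0.04,"dy":0.038,"dz":0.179,"wx":0,"wy":0,"wz":-6.5,"gripper":1},{"dx":-0.04,"dy":0.038,"dz":0.179,"wx":0,"wy":0,"wz":-6.5,"gripper":0.5},{"dx":-0.04,"dy":0.038,"dz":0.179,"wx":0,"wy":0,"wz":-6.5,"gripper":0.05},{"dx":-0.04,"dy":0.038,"dz":0.179,"wx":0,"wy":0,"wz":-6.5,"gripper":0.05},{"dx":-0.04,"dy":0.038,"dz":0.179,"wx":0,"wy":0,"wz":-6.5,"gripper":0.05},{"dx":-0.04,"dy":0.038,"dz":0.179,"wx":0,"wy":0,"wz":-6.5,"gripper":0.05},{"dx":-0.04,"dy":0.038,"dz":0.179,"wx":0,"wy":0,"wz":-6.5,"gripper":0.05},{"dx":-0.04,"dy":0.038,"dz":0.179,"wx":0,"wy":0,"wz":-6.5,"gripper":0.05}])

```text
clock: 3.45
tool_pos: [0.4892, 0.1106, 0.156]
tcp_rot: [[0.624, 0.782, 0.002], [0.782, -0.624, 0.001], [0.002, 0.001, -1.0]]
ft_force: [0.6, 0.8, 0.8]
width: 0.088
```

Call:
move_arm(commands=[{"dx":0,"dy":0.0045,"dz":0.002,"wx":0,"wy":0,"wz":0,"gripper":0.05},{"dx":0,"dy":0.009,"dz":0.005,"wx":0,"wy":0,"wz":0,"gripper":0.05},{"dx":0,"dy":0.013,"dz":0.008,"wx":0,"wy":0,"wz":0,"gripper":0.05},{"dx":0,"dy":0.017,"dz":0.011,"wx":0,"wy":0,"wz":0,"gripper":0.05},{"dx":0,"dy":0.021,"dz":0.0145,"wx":0,"wy":0,"wz":0,"gripper":0.05},{"dx":0,"dy":0.0245,"dz":0.018,"wx":0,"wy":0,"wz":0,"gripper":0.05},{"dx":0,"dy":0.0278,"dz":0.0218,"wx":0,"wy":0,"wz":0,"gripper":0.05},{"dx":0,"dy":0.031,"dz":0.0257,"wx":0,"wy":0,"wz":0,"gripper":0.05},{"dx":0,"dy":0.0335,"dz":0.03,"wx":0,"wy":0,"wz":0,"gripper":0.05},{"dx":0,"dy":0.036,"dz":0.0344,"wx":0,"wy":0,"wz":0,"gripper":0.05},{"dx":0,"dy":0.0383,"dz":0.039,"wx":0,"wy":0,"wz":0,"gripper":0.05},{"dx":0,"dy":0.0403,"dz":0.0436,"wx":0,"wy":0,"wz":0,"gripper":0.05},{"dx":0,"dy":0.042,"dz":0.0484,"wx":0,"wy":0,"wz":0,"gripper":0.05},{"dx":0,"dy":0.0432,"dz":0.0533,"wx":0,"wy":0,"wz":0,"gripper":0.05},{"dx":0,"dy":0.0432,"dz":0.0533,"wx":0,"wy":0,"wz":0,"gripper":0.05}])

```text
clock: 4.95
tool_pos: [0.5225, 0.084, 0.1014]
tcp_rot: [[0.623, 0.782, 0.0], [0.782, -0.623, 0.001], [0.001, -0.0, -1.0]]
ft_force: [1.3, 5.9, 2.1]
width: 0.089
```

Call:
move_arm(commands=[{"dx":0,"dy":0,"dz":0,"wx":0,"wy":0,"wz":0,"gripper":0.35},{"dx":0,"dy":0,"dz":0,"wx":0,"wy":0,"wz":0,"gripper":0.35},{"dx":0,"dy":0,"dz":0,"wx":0,"wy":0,"wz":0,"gripper":0.35},{"dx":0,"dy":0,"dz":-0.04,"wx":0,"wy":0,"wz":0,"gripper":0.35},{"dx":0,"dy":0,"dz":-0.08,"wx":0,"wy":0,"wz":0,"gripper":0.6},{"dx":0,"dy":0,"dz":-0.12,"wx":0,"wy":0,"wz":0,"gripper":1},{"dx":-0.222,"dy":0.097,"dz":-0.229,"wx":0,"wy":0,"wz":-124,"gripper":1},{"dx":-0.222,"dy":0.097,"dz":-0.229,"wx":0,"wy":0,"wz":-124,"gripper":1},{"dx":-0.222,"dy":0.097,"dz":-0.229,"wx":0,"wy":0,"wz":-124,"gripper":1},{"dx":-0.222,"dy":0.097,"dz":-0.229,"wx":0,"wy":0,"wz":-124,"gripper":1},{"dx":-0.222,"dy":0.097,"dz":-0.229,"wx":0,"wy":0,"wz":-124,"gripper":1},{"dx":-0.222,"dy":0.097,"dz":-0.229,"wx":0,"wy":0,"wz":-124,"gripper":1},{"dx":-0.222,"dy":0.097,"dz":-0.229,"wx":0,"wy":0,"wz":-124,"gripper":1},{"dx":-0.222,"dy":0.097,"dz":-0.229,"wx":0,"wy":0,"wz":-124,"gripper":1},{"dx":-0.222,"dy":0.097,"dz":-0.229,"wx":0,"wy":0,"wz":-124,"gripper":1},{"dx":-0.222,"dy":0.097,"dz":-0.229,"wx":0,"wy":0,"wz":-124,"gripper":1},{"dx":-0.222,"dy":0.097,"dz":-0.229,"wx":0,"wy":0,"wz":-124,"gripper":1},{"dx":-0.222,"dy":0.097,"dz":-0.229,"wx":0,"wy":0,"wz":-124,"gripper":1},{"dx":-0.222,"dy":0.097,"dz":-0.229,"wx":0,"wy":0,"wz":-124,"gripper":1},{"dx":-0.222,"dy":0.097,"dz":-0.229,"wx":0,"wy":0,"wz":-124,"gripper":1}])

```text
clock: 6.95
tool_pos: [0.4591, -0.1515, 0.3307]
tcp_rot: [[-0.989, 0.147, -0.001], [0.147, 0.989, -0.0], [0.001, -0.0, -1.0]]
ft_force: [-0.9, -0.5, 0.5]
width: 1.004
```

Run:
```python
from h import *
s=status.state(); print(s["clock"],s["q"].round(1),s["tool_pos"],s["tcp_rot"].round(3))
a=np.radians(35); M=mouthaxes(-4.5)
Rl=M@np.c_[[-np.cos(a),0,-np.sin(a)],[0,1,0],[np.sin(a),0,-np.cos(a)]]
print(rel(Rl,np.array([.585,-.214,.12])-.17*Rl[:,2]))
```

```text
6.95 [-38.7  -8.5  49.   98.8   6.4  86.9  91.1] [ 0.45906391 -0.15145365  0.33065254] [[-0.989  0.147 -0.001]
 [ 0.147  0.989 -0.   ]
 [ 0.001 -0.    -1.   ]]
(array([-0.0366, -0.05  ,  0.0714]), array([ -1.24, -35.04,  -3.84]))
```

Call:
move_arm(commands=[{"dx":-0.037,"dy":-0.05,"dz":0.071,"wx":-1.2,"wy":-35,"wz":-3.8,"gripper":1},{"dx":-0.037,"dy":-0.05,"dz":0.071,"wx":-1.2,"wy":-35,"wz":-3.8,"gripper":1},{"dx":-0.037,"dy":-0.05,"dz":0.071,"wx":-1.2,"wy":-35,"wz":-3.8,"gripper":1},{"dx":-0.037,"dy":-0.05,"dz":0.071,"wx":-1.2,"wy":-35,"wz":-3.8,"gripper":1},{"dx":-0.037,"dy":-0.05,"dz":0.071,"wx":-1.2,"wy":-35,"wz":-3.8,"gripper":1},{"dx":-0.037,"dy":-0.05,"dz":0.071,"wx":-1.2,"wy":-35,"wz":-3.8,"gripper":1},{"dx":-0.037,"dy":-0.05,"dz":0.071,"wx":-1.2,"wy":-35,"wz":-3.8,"gripper":1}])

```text
clock: 7.65
tool_pos: [0.4895, -0.1989, 0.268]
tcp_rot: [[-0.854, 0.071, 0.515], [0.073, 0.997, -0.017], [-0.515, 0.023, -0.857]]
ft_force: [-0.3, -0.1, 0.8]
width: 1.001
```

Run:
```python
from h import *
s=status.state(); im=grab_frame("wrist"); np.savez("w2.npz",im=im,R=s["tcp_rot"],p=s["tool_pos"])
print(s["clock"],s["q"].round(1),s["tool_pos"],s["tcp_rot"].round(3))
cv2.imwrite("pics/w3.png",cv2.resize(im[:,:,::-1],(800,600),interpolation=cv2.INTER_CUBIC))
```

```text
7.65 [ 18.8 -17.2   7.5 121.3 -13.7  48.  118.7] [ 0.48953821 -0.19889712  0.26800343] [[-0.854  0.071  0.515]
 [ 0.073  0.997 -0.017]
 [-0.515  0.023 -0.857]]
```

View pics/w3.png

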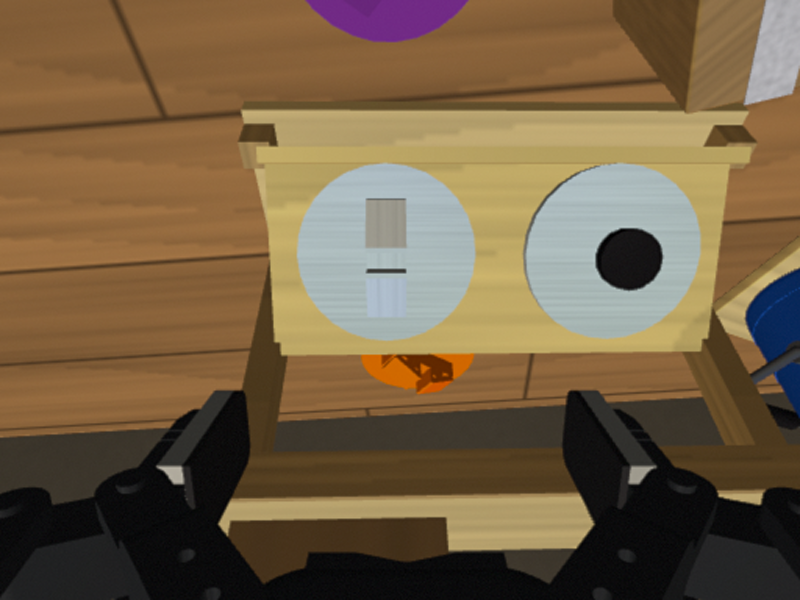

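The rack is seen from the front. The wanted lid's disc spans x 297..476 and y 163..340, with its ridge at x 366..406 and y 198..318. The knob lid's disc spans x 525..701 and y 163..338.

```bash
cat > fitl.py <<'E'
from h import *
np.set_printoptions(precision=4,suppress=True)
d=np.load("w2.npz"); C=cam("wrist",dict(tcp_rot=d["R"],tool_pos=d["p"])); T=cam("top")
a=np.radians(35)
def lidR(yaw): # columns: up-slope, across, out
    return mouthaxes(yaw)@np.c_[[np.cos(a),0,np.sin(a)],[0,1,0],[-np.sin(a),0,np.cos(a)]]
t=np.linspace(0,2*np.pi,200)
def ext(C,c,L):
    q=proj(C,c+np.c_[.058*np.cos(t),.058*np.sin(t),0*t]@L.T); return np.r_[q.min(0),q.max(0)]
def model(p,C):
    L=lidR(p[3]); c=p[:3]
    n=c+L@[0,.15,0]
    # ridge outline corners at ends: x=+-36, height 22 ends, y +-12
    rd=proj(C,c+np.array([[.036,0,.022],[-.036,0,.022]])@L.T)
    return ext(C,c,L),ext(C,n,L),rd
o1=np.array([297,163,476,340])*.64; o2=np.array([525,163,701,338])*.64; o3=np.array([(386,318),(386,198)])*.64
def res(p):
    a_,b_,r_=model(p,C); return np.r_[a_-o1,b_-o2,(r_-o3)[:,0]]
s=least_squares(res,[.59,-.214,.1,-4.5]); print(s.x,s.fun); L=lidR(s.x[3])
G=s.x[:3]+L@[0,0,.022]; print("grip",G)
print("ridge rows", model(s.x,C)[2]/.64); m=model(s.x,T); print("top pred",m[0]/.64,m[1]/.64)
Rl=np.c_[-L[:,0],L[:,1],-L[:,2]]
np.savez("lid.npz",G=G,R=Rl)
for so in (.10,.0): print(so,rel(Rl,G-so*Rl[:,2]), (G-so*Rl[:,2]))
E
python3 fitl.py
```

```text
[ 0.5948 -0.2159  0.0868 -5.0276] [-0.0729 -0.0598 -0.6978 -0.0651  0.8301  0.0822 -0.1813  0.0427  0.3617
 -0.2298]
grip [ 0.5822 -0.2148  0.1048]
ridge rows [[386.5652 316.4338]
 [385.6409 199.6987]]
top pred [503.9193 241.9479 562.135  295.4374] [429.9839 234.4215 487.8027 288.1728]
0.1 (array([ 0.008 , -0.0063,  0.0881]), array([ 1.35, -4.1 , -0.26])) [ 0.5251 -0.2098  0.1867]
0.0 (array([ 0.0008, -0.0087,  0.1878]), array([ 1.35, -4.1 , -0.26])) [ 0.5822 -0.2148  0.1048]
```

Call:
move_arm(commands=[{"dx":0.008,"dy":-0.006,"dz":0.03,"wx":1.3,"wy":-4.1,"wz":-0.3,"gripper":1},{"dx":0.008,"dy":-0.006,"dz":0.06,"wx":1.3,"wy":-4.1,"wz":-0.3,"gripper":1},{"dx":0.008,"dy":-0.006,"dz":0.088,"wx":1.3,"wy":-4.1,"wz":-0.3,"gripper":1},{"dx":0.008,"dy":-0.006,"dz":0.088,"wx":1.3,"wy":-4.1,"wz":-0.3,"gripper":1}])

```text
clock: 8.1
tool_pos: [0.5265, -0.2038, 0.1836]
tcp_rot: [[-0.821, 0.078, 0.566], [0.066, 0.997, -0.041], [-0.567, 0.004, -0.824]]
ft_force: [-0.2, 0.1, -0.1]
width: 1.001
```

Run:
```python
from h import *
s=status.state(); d=np.load("lid.npz"); G,Rl=d["G"],d["R"]
print(s["clock"],s["q"].round(1),s["tool_pos"])
for so in(.1,-.008): print(rel(Rl,G-so*Rl[:,2],s))
```

```text
8.1 [ 18.7  -9.9   6.8 127.3 -21.   31.7 126.1] [ 0.52645306 -0.20384291  0.18362032]
(array([-0.001 , -0.006 , -0.0031]), array([ 0.52, -0.46,  0.34]))
(array([-0.0019, -0.007 ,  0.1049]), array([ 0.52, -0.46,  0.34]))
```

Call:
move_arm(commands=[{"dx":0,"dy":0,"dz":0,"wx":0,"wy":0,"wz":0,"gripper":1}])

```text
clock: 8.2
tool_pos: [0.5278, -0.2048, 0.1879]
tcp_rot: [[-0.818, 0.078, 0.57], [0.065, 0.997, -0.043], [-0.572, 0.002, -0.82]]
ft_force: [0.8, -0.2, 0.2]
width: 1.002
```

Run:
```python
from h import *
s=status.state(); d=np.load("lid.npz"); G,Rl=d["G"],d["R"]
print(s["clock"],s["q"].round(1),s["joint_vel"].round(1),s["tool_pos"])
for so in(.1,-.008): print(rel(Rl,G-so*Rl[:,2],s))
```

```text
8.2 [ 18.7 -10.2   6.8 127.1 -21.   31.8 126.1] [ 0.6 -1.8 -0.3 -1.2 -0.3 -0.3  0.2] [ 0.52782881 -0.20484145  0.18787724]
(array([ 0.0026, -0.0051, -0.0004]), array([ 0.42, -0.1 ,  0.38]))
(array([ 0.0024, -0.0059,  0.1076]), array([ 0.42, -0.1 ,  0.38]))
```

Call:
move_arm(force=50, commands=[{"dx":0.0025,"dy":-0.0055,"dz":0.01,"wx":0.4,"wy":-0.1,"wz":0.4,"gripper":1},{"dx":0.0025,"dy":-0.0058,"dz":0.03,"wx":0.4,"wy":-0.1,"wz":0.4,"gripper":1},{"dx":0.0025,"dy":-0.0058,"dz":0.055,"wx":0.4,"wy":-0.1,"wz":0.4,"gripper":1},{"dx":0.0025,"dy":-0.0058,"dz":0.08,"wx":0.4,"wy":-0.1,"wz":0.4,"gripper":1},{"dx":0.0025,"dy":-0.0058,"dz":0.1,"wx":0.4,"wy":-0.1,"wz":0.4,"gripper":1},{"dx":0.0025,"dy":-0.0058,"dz":0.107,"wx":0.4,"wy":-0.1,"wz":0.4,"gripper":1},{"dx":0.0025,"dy":-0.0058,"dz":0.107,"wx":0.4,"wy":-0.1,"wz":0.4,"gripper":1},{"dx":0.0025,"dy":-0.0058,"dz":0.107,"wx":0.4,"wy":-0.1,"wz":0.4,"gripper":1}])

```text
clock: 9.0
tool_pos: [0.587, -0.2159, 0.1003]
tcp_rot: [[-0.814, 0.089, 0.574], [0.072, 0.996, -0.052], [-0.576, -0.0, -0.817]]
ft_force: [0.5, -0.7, 0.5]
width: 1.002
```

Run:
```python
from h import *
s=status.state(); d=np.load("lid.npz"); G,Rl=d["G"],d["R"]
print(s["clock"],s["q"].round(1),s["joint_vel"].round(1),s["tool_pos"],s["ft_force"])
print(rel(Rl,G+.008*Rl[:,2],s))
im=grab_frame("wrist")
cv2.imwrite("pics/w4.png",cv2.resize(im[:,:,::-1],(800,600),interpolation=cv2.INTER_CUBIC))
```

```text
9.0 [ 16.4   4.4   7.5 125.4 -34.8  19.8 138.4] [ 0.1 -0.9  0.1  0.  -0.  -0.1  0.2] [ 0.58700029 -0.21591568  0.10030782] [ 0.51520673 -0.70937051  0.50584564]
(array([0.0014, 0.0007, 0.0015]), array([-0.06,  0.18, -0.05]))
```

View pics/w4.png

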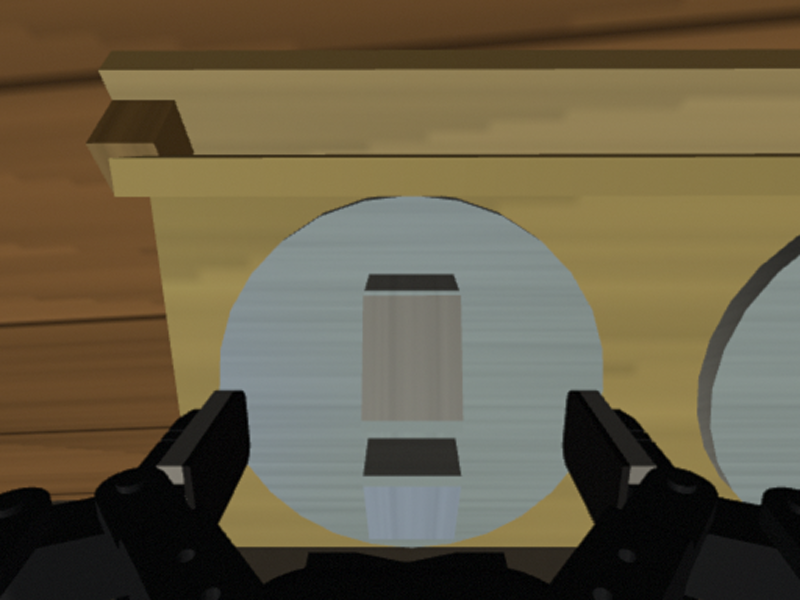

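The ridge sits centred between the fingers, at x≈412 against the fingers' midpoint of 406, and square to them. Closing.

Call:
move_arm(force=60, commands=[{"dx":0.001,"dy":0.001,"dz":0.001,"wx":0,"wy":0,"wz":0,"gripper":0.5},{"dx":0.001,"dy":0.001,"dz":0.001,"wx":0,"wy":0,"wz":0,"gripper":0.2},{"dx":0.001,"dy":0.001,"dz":0.001,"wx":0,"wy":0,"wz":0,"gripper":0.2},{"dx":0.001,"dy":0.001,"dz":0.001,"wx":0,"wy":0,"wz":0,"gripper":0.2},{"dx":0.001,"dy":0.001,"dz":0.001,"wx":0,"wy":0,"wz":0,"gripper":0.2},{"dx":0.001,"dy":0.001,"dz":0.001,"wx":0,"wy":0,"wz":0,"gripper":0.2},{"dx":0.001,"dy":0.001,"dz":0.001,"wx":0,"wy":0,"wz":0,"gripper":0.2},{"dx":0.001,"dy":0.001,"dz":0.001,"wx":0,"wy":0,"wz":0,"gripper":0.2}])

```text
clock: 9.85
tool_pos: [0.5866, -0.2145, 0.0983]
tcp_rot: [[-0.815, 0.088, 0.573], [0.073, 0.996, -0.051], [-0.575, 0.0, -0.818]]
ft_force: [-5.7, 0.0, 4.9]
width: 0.265
```

Call:
move_arm(commands=[{"dx":0,"dy":0,"dz":-0.004,"wx":0,"wy":0,"wz":0,"gripper":0.2},{"dx":0,"dy":0,"dz":-0.012,"wx":0,"wy":0,"wz":0,"gripper":0.2},{"dx":0,"dy":0,"dz":-0.025,"wx":0,"wy":0,"wz":0,"gripper":0.2},{"dx":0,"dy":0,"dz":-0.04,"wx":0,"wy":0,"wz":0,"gripper":0.2},{"dx":0,"dy":0,"dz":-0.055,"wx":0,"wy":0,"wz":0,"gripper":0.2},{"dx":0,"dy":0,"dz":-0.07,"wx":0,"wy":0,"wz":0,"gripper":0.2},{"dx":0,"dy":0,"dz":-0.085,"wx":0,"wy":0,"wz":0,"gripper":0.2},{"dx":0,"dy":0,"dz":-0.1,"wx":0,"wy":0,"wz":0,"gripper":0.2},{"dx":0,"dy":0,"dz":-0.115,"wx":0,"wy":0,"wz":0,"gripper":0.2},{"dx":0,"dy":0,"dz":-0.13,"wx":0,"wy":0,"wz":0,"gripper":0.2},{"dx":0,"dy":0,"dz":-0.13,"wx":0,"wy":0,"wz":0,"gripper":0.2}])

```text
clock: 10.95
tool_pos: [0.5113, -0.2082, 0.2052]
tcp_rot: [[-0.814, 0.089, 0.574], [0.073, 0.996, -0.052], [-0.576, -0.0, -0.818]]
ft_force: [0.5, -0.3, -2.3]
width: 0.267
```

Run:
```python
from h import *
s=status.state(); d=np.load("lid.npz"); G,Rl=d["G"],d["R"]
print(s["clock"],s["q"].round(1),s["tool_pos"],s["ft_force"],s["width"])
M=mouthaxes(TH); Rd=np.c_[-M[:,0],M[:,1],-M[:,2]]
print(rel(Rd,[.44,-.12,.30],s)); print(rel(Rd,mpt(0,0,.24),s),mpt(0,0,.24))
for n in("top",): cv2.imwrite("pics/t1.png",cv2.resize(grab_frame(n)[120:300,160:420,::-1],(780,540),interpolation=cv2.INTER_CUBIC))
```

```text
10.95 [ 19.  -13.5   7.4 127.6 -19.   34.  124.4] [ 0.51125871 -0.20819084  0.20521734] [ 0.52531396 -0.34699458 -2.32459122] 0.2674872605868419
(array([ 0.0099,  0.0814, -0.1229]), array([10.22, 34.15, 32.32]))
(array([ 0.0213,  0.3755, -0.0577]), array([10.22, 34.15, 32.32])) [0.4943 0.1703 0.24  ]
```

View pics/t1.png

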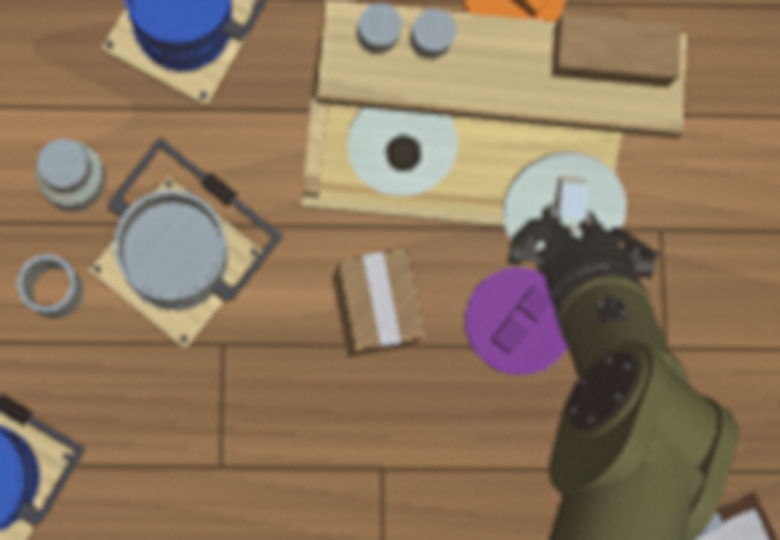

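The lid is held clear of the shelf, the knob lid is undisturbed, and the bail is folded back. I'll check the canister fit with overlays in both views.

Run:
```python
from h import *
d=np.load("w1.npz"); C=cam("wrist",dict(tcp_rot=d["R"],tool_pos=d["p"])); T=cam("top")
def crop(im,u0,v0,w,h,k,C):
    o=cv2.resize(im[v0:v0+h,u0:u0+w,::-1],None,fx=k,fy=k,interpolation=cv2.INTER_CUBIC).copy()
    t=np.linspace(0,2*np.pi,90)
    for (dx,col) in((0,(0,0,255)),):
        for rad in(.056,.0515):
            q=proj(C,np.c_[MC[0]+rad*np.cos(t),MC[1]+rad*np.sin(t),0*t+.125])
            for p in (q-[u0,v0]+.5)*k-.5: cv2.circle(o,tuple(int(round(x)) for x in p),1,col,-1)
    return o
a=crop(d["im"],190,85,135,135,4,C)[:,:400]; a=crop(d["im"],195,85,130,140,3,C)
b=crop(grab_frame("top"),190,175,50,52,8,T)
H=max(a.shape[0],b.shape[0]); pad=lambda x:cv2.copyMakeBorder(x,0,H-x.shape[0],0,0,cv2.BORDER_CONSTANT)
cv2.imwrite("pics/ov.png",np.hstack([pad(a),pad(b)]))
```

```text
(no output)
```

View pics/ov.png

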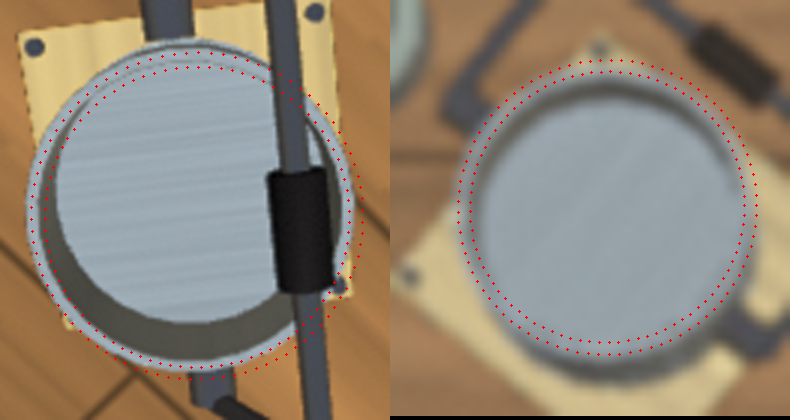

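Run:
```python
from h import *
d=np.load("w1.npz"); C=cam("wrist",dict(tcp_rot=d["R"],tool_pos=d["p"])); T=cam("top")
t=np.linspace(0,2*np.pi,240)
def score(im,C,x,y,z=.125):
    b=0
    g=cv2.GaussianBlur(im.astype(np.float32),(0,0),.8)
    def s(rad,zz):
        q=proj(C,np.c_[x+rad*np.cos(t),y+rad*np.sin(t),0*t+zz]).astype(np.float32)
        return cv2.remap(g,q[:,:1],q[:,1:],cv2.INTER_LINEAR)[:,0]
    for rad in(.056,.0515):
        b+=np.clip(np.abs(s(rad+.001,z)-s(rad-.001,z)).sum(1),0,80).mean()
    return b
tim=grab_frame("top")
for n,im,CC in(("wrist",d["im"],C),("top",tim,T)):
    best=sorted([(score(im,CC,x,y),x,y) for x in np.arange(.480,.506,.001) for y in np.arange(.158,.182,.001)],reverse=True)[:4]
    print(n,[(round(float(a),1),round(float(x),4),round(float(y),4)) for a,x,y in best])
```

```text
wrist [(132.3, 0.495, 0.174), (131.7, 0.494, 0.174), (127.8, 0.494, 0.173), (125.5, 0.495, 0.175)]
top [(59.0, 0.48, 0.167), (58.8, 0.48, 0.168), (58.7, 0.48, 0.166), (57.9, 0.48, 0.169)]
```

```bash
cat >> h.py <<'E'
def Rlid():
    M=mouthaxes(TH); return np.c_[-M[:,0],M[:,1],-M[:,2]]
E
python3 - <<'E'
from h import *
s=status.state()
print(rel(Rlid(),[.46,-.14,.33],s)); print(rel(Rlid(),mpt(.095,0,.32),s))
E
```

```text
(array([-0.0259,  0.0627, -0.1368]), array([10.24, 33.97, 32.37]))
(array([-0.0906,  0.3225, -0.0792]), array([10.24, 33.97, 32.37]))
```

Call:
move_arm(commands=[{"dx":-0.0065,"dy":0.0157,"dz":-0.0342,"wx":0,"wy":0,"wz":0,"gripper":0.2},{"dx":-0.013,"dy":0.0313,"dz":-0.0684,"wx":2,"wy":6.8,"wz":6.5,"gripper":0.2},{"dx":-0.0195,"dy":0.047,"dz":-0.1026,"wx":4,"wy":12.5,"wz":12,"gripper":0.2},{"dx":-0.026,"dy":0.0627,"dz":-0.1368,"wx":5.5,"wy":18,"wz":17,"gripper":0.2},{"dx":-0.026,"dy":0.0627,"dz":-0.1368,"wx":7,"wy":23,"wz":22,"gripper":0.2},{"dx":-0.026,"dy":0.0627,"dz":-0.1368,"wx":8.6,"wy":28.5,"wz":27,"gripper":0.2},{"dx":-0.026,"dy":0.0627,"dz":-0.1368,"wx":10.2,"wy":34,"wz":32.4,"gripper":0.2},{"dx":-0.035,"dy":0.1,"dz":-0.129,"wx":10.2,"wy":34,"wz":32.4,"gripper":0.2},{"dx":-0.045,"dy":0.138,"dz":-0.12,"wx":10.2,"wy":34,"wz":32.4,"gripper":0.2},{"dx":-0.054,"dy":0.176,"dz":-0.112,"wx":10.2,"wy":34,"wz":32.4,"gripper":0.2},{"dx":-0.063,"dy":0.213,"dz":-0.104,"wx":10.2,"wy":34,"wz":32.4,"gripper":0.2},{"dx":-0.073,"dy":0.25,"dz":-0.095,"wx":10.2,"wy":34,"wz":32.4,"gripper":0.2},{"dx":-0.082,"dy":0.288,"dz":-0.087,"wx":10.2,"wy":34,"wz":32.4,"gripper":0.2},{"dx":-0.0906,"dy":0.3225,"dz":-0.0792,"wx":10.2,"wy":34,"wz":32.4,"gripper":0.2},{"dx":-0.0906,"dy":0.3225,"dz":-0.0792,"wx":10.2,"wy":34,"wz":32.4,"gripper":0.2},{"dx":-0.0906,"dy":0.3225,"dz":-0.0792,"wx":10.2,"wy":34,"wz":32.4,"gripper":0.2},{"dx":-0.0906,"dy":0.3225,"dz":-0.0792,"wx":10.2,"wy":34,"wz":32.4,"gripper":0.2},{"dx":-0.0906,"dy":0.3225,"dz":-0.0792,"wx":10.2,"wy":34,"wz":32.4,"gripper":0.2}])

```text
clock: 12.9
tool_pos: [0.5693, 0.1094, 0.3208]
tcp_rot: [[-0.781, 0.625, 0.001], [0.625, 0.781, -0.0], [-0.001, 0.001, -1.0]]
ft_force: [-0.5, 0.1, -2.7]
width: 0.268
```

Run:
```python
from h import *
s=status.state(); im=grab_frame("wrist"); np.savez("w3.npz",im=im,R=s["tcp_rot"],p=s["tool_pos"])
print(s["clock"],s["q"].round(1),s["tool_pos"],s["tcp_rot"].round(3),s["width"],s["ft_force"])
C=cam("wrist",s); o=cv2.resize(im[:300,:,::-1],None,fx=1.5625,fy=1.5625,interpolation=cv2.INTER_CUBIC)
cv2.imwrite("pics/w5.png",o)
t=np.linspace(0,2*np.pi,240); g=cv2.GaussianBlur(im.astype(np.float32),(0,0),.8)
def score(x,y,z=.125):
    b=0
    def s(rad):
        q=proj(C,np.c_[x+rad*np.cos(t),y+rad*np.sin(t),0*t+z]).astype(np.float32)
        return cv2.remap(g,q[:,:1],q[:,1:],cv2.INTER_LINEAR)[:,0]
    for rad in(.056,.0515): b+=np.clip(np.abs(s(rad+.001)-s(rad-.001)).sum(1),0,80).mean()
    return b
print([(round(float(a),1),round(float(x),4),round(float(y),4)) for a,x,y in sorted([(score(x,y),x,y) for x in np.arange(.482,.506,.001) for y in np.arange(.16,.182,.001)],reverse=True)[:4]])
```

```text
12.9 [ 10.    9.9 -27.   85.3   4.5  85.8  34.4] [0.5693125  0.10937601 0.32080075] [[-0.781  0.625  0.001]
 [ 0.625  0.781 -0.   ]
 [-0.001  0.001 -1.   ]] 0.26769817220883546 [-0.45639123  0.06205211 -2.73188345]
[(133.4, 0.493, 0.17), (132.8, 0.493, 0.171), (131.5, 0.492, 0.171), (129.0, 0.494, 0.17)]
```

View pics/w5.png

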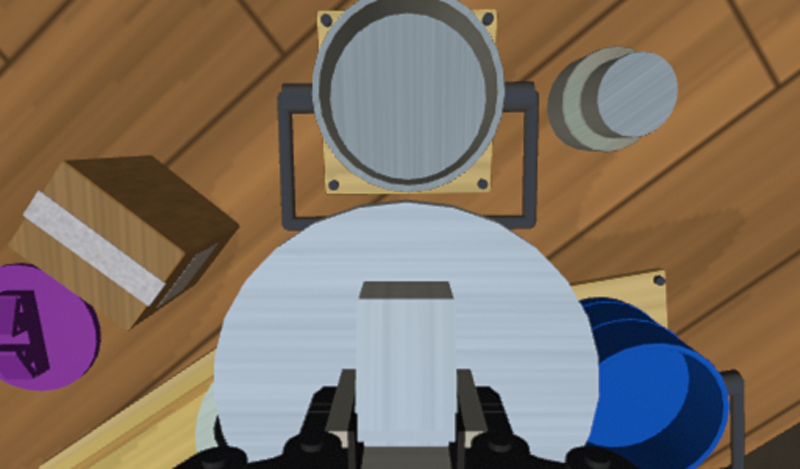

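The lid is held square, and the bail's legs and base plate are parallel to the image axes. The lid disc is centred at x≈407 and the rim at x≈408, with the lid's far edge at y≈202. I'll measure the lid and canister relative to each other in this one image.

Run:
```python
from h import *
d=np.load("w3.npz"); A,p=d["R"],d["p"]; C=cam("wrist",dict(tcp_rot=A,tool_pos=p))
k=.64
# lid outline: left/right extremes, far edge (800-scale px)
t=np.linspace(0,2*np.pi,400)
def f(v):
    q=proj(C,p+(np.c_[v[0]+.058*np.cos(t),v[1]+.058*np.sin(t),0*t+v[2]])@A.T)
    return np.array([q[:,0].min(),q[:,0].max(),q[:,1].min()])-np.array([214,600,202])*k
s=least_squares(f,[0,0,.014]); print("lid centre in tool",s.x,s.fun)
# yaw of bail: pivot lugs & bar level; canister rim in tool frame
m=np.array([.493,.1703,.125]); print("rim in tool",A.T@(m-p))
g=cv2.GaussianBlur(d["im"].astype(np.float32),(0,0),.8)
def score(x,y,z=.125):
    b=0
    def sm(rad):
        q=proj(C,np.c_[x+rad*np.cos(t),y+rad*np.sin(t),0*t+z]).astype(np.float32)
        return cv2.remap(g,q[:,:1],q[:,1:],cv2.INTER_LINEAR)[:,0]
    for rad in(.056,.0515): b+=np.clip(np.abs(sm(rad+.001)-sm(rad-.001)).sum(1),0,80).mean()
    return b
for z in(.123,.125,.127): print(z,[(round(float(a),1),round(float(x),4),round(float(y),4)) for a,x,y in sorted([(score(x,y,z),x,y) for x in np.arange(.488,.498,.0005) for y in np.arange(.166,.176,.0005)],reverse=True)[:2]])
M=proj(C,np.array([mpt(0,.078,.095),mpt(0,-.078,.095),mpt(.076,.078,.11),mpt(.076,-.078,.11)]))/k; print(M)
```

```text
lid centre in tool [-0.00176852 -0.00086338  0.01379342] [-2.84217094e-14  1.13686838e-13  8.52651283e-14]
rim in tool [ 0.097892   -0.00024864  0.19567922]
0.123 [(139.7, 0.493, 0.1705), (138.8, 0.4925, 0.1705)]
0.125 [(135.3, 0.493, 0.1705), (135.1, 0.4925, 0.1705)]
0.127 [(128.3, 0.4925, 0.1705), (127.8, 0.493, 0.1705)]
[[532.56825265  98.92286534]
 [284.46814637  99.56447149]
 [530.17038566 223.22052579]
 [287.37174355 223.85576145]]
```

Call:
move_arm(commands=[{"dx":0.033,"dy":0.0006,"dz":0.0,"wx":0,"wy":0,"wz":0,"gripper":0.2},{"dx":0.066,"dy":0.0006,"dz":0.02,"wx":0,"wy":0,"wz":0,"gripper":0.2},{"dx":0.0995,"dy":0.0006,"dz":0.05,"wx":0,"wy":0,"wz":0,"gripper":0.2},{"dx":0.0995,"dy":0.0006,"dz":0.085,"wx":0,"wy":0,"wz":0,"gripper":0.2},{"dx":0.0995,"dy":0.0006,"dz":0.115,"wx":0,"wy":0,"wz":0,"gripper":0.2},{"dx":0.0995,"dy":0.0006,"dz":0.14,"wx":0,"wy":0,"wz":0,"gripper":0.2},{"dx":0.0995,"dy":0.0006,"dz":0.155,"wx":0,"wy":0,"wz":0,"gripper":0.2},{"dx":0.0995,"dy":0.0006,"dz":0.155,"wx":0,"wy":0,"wz":0,"gripper":0.2},{"dx":0.0995,"dy":0.0006,"dz":0.155,"wx":0,"wy":0,"wz":0,"gripper":0.2}])

```text
clock: 13.85
tool_pos: [0.4927, 0.1733, 0.167]
tcp_rot: [[-0.782, 0.624, 0.003], [0.624, 0.782, 0.001], [-0.002, 0.002, -1.0]]
ft_force: [0.3, 0.1, -2.3]
width: 0.268
```

Run:
```python
from h import *
s=status.state(); print(s["clock"],s["tool_pos"],s["ft_force"],s["ft_torque"],s["joint_vel"].round(1))
d=np.load("w3.npz"); print(d["R"].T@(s["tool_pos"]-d["p"]))
```

```text
13.85 [0.49270013 0.17325486 0.1669996 ] [ 0.31469535  0.11605549 -2.26122722] [-0.00973733 -0.02680763  0.09113667] [-0.1 -0.7 -0.1 -1.3 -0.1 -0.  -0.1]
[0.09991994 0.00190313 0.15367868]
```

Call:
move_arm(commands=[{"dx":0,"dy":-0.0012,"dz":0.003,"wx":0,"wy":0,"wz":0,"gripper":0.2},{"dx":0,"dy":-0.0012,"dz":0.006,"wx":0,"wy":0,"wz":0,"gripper":0.2},{"dx":0,"dy":-0.0012,"dz":0.009,"wx":0,"wy":0,"wz":0,"gripper":0.2},{"dx":0,"dy":-0.0012,"dz":0.012,"wx":0,"wy":0,"wz":0,"gripper":0.2},{"dx":0,"dy":-0.0012,"dz":0.015,"wx":0,"wy":0,"wz":0,"gripper":0.2},{"dx":0,"dy":-0.0012,"dz":0.0175,"wx":0,"wy":0,"wz":0,"gripper":0.2},{"dx":0,"dy":-0.0012,"dz":0.0175,"wx":0,"wy":0,"wz":0,"gripper":0.2}])

```text
clock: 14.55
tool_pos: [0.4909, 0.1724, 0.148]
tcp_rot: [[-0.782, 0.623, 0.001], [0.623, 0.782, 0.0], [-0.001, 0.001, -1.0]]
ft_force: [0.1, 0.4, -2.9]
width: 0.272
```

Call:
move_arm(commands=[{"dx":0,"dy":0,"dz":0.001,"wx":0,"wy":0,"wz":0,"gripper":0.2},{"dx":0,"dy":0,"dz":0.002,"wx":0,"wy":0,"wz":0,"gripper":0.2},{"dx":0,"dy":0,"dz":0.003,"wx":0,"wy":0,"wz":0,"gripper":0.2},{"dx":0,"dy":0,"dz":0.003,"wx":0,"wy":0,"wz":0,"gripper":0.2}])

```text
clock: 14.95
tool_pos: [0.4912, 0.1724, 0.1454]
tcp_rot: [[-0.782, 0.623, 0.001], [0.623, 0.782, 0.0], [-0.001, 0.001, -1.0]]
ft_force: [0.6, 0.1, -2.7]
width: 0.262
```

Call:
move_arm(commands=[{"dx":0,"dy":0,"dz":0.001,"wx":0,"wy":0,"wz":0,"gripper":0.2},{"dx":0,"dy":0,"dz":0.002,"wx":0,"wy":0,"wz":0,"gripper":0.2},{"dx":0,"dy":0,"dz":0.002,"wx":0,"wy":0,"wz":0,"gripper":0.2}])

```text
clock: 15.25
tool_pos: [0.4914, 0.1725, 0.1447]
tcp_rot: [[-0.782, 0.623, 0.002], [0.623, 0.782, -0.0], [-0.002, 0.001, -1.0]]
ft_force: [-3.3, -0.6, 4.8]
width: 0.271
```

Call:
move_arm(commands=[{"dx":0,"dy":0,"dz":0.001,"wx":0,"wy":0,"wz":0,"gripper":0.2},{"dx":0,"dy":0,"dz":0.001,"wx":0,"wy":0,"wz":0,"gripper":0.3},{"dx":0,"dy":0,"dz":0.001,"wx":0,"wy":0,"wz":0,"gripper":0.4},{"dx":0,"dy":0,"dz":0.0,"wx":0,"wy":0,"wz":0,"gripper":0.6},{"dx":0,"dy":0,"dz":0.0,"wx":0,"wy":0,"wz":0,"gripper":0.7},{"dx":0,"dy":0,"dz":0.0,"wx":0,"wy":0,"wz":0,"gripper":0.7},{"dx":0,"dy":0,"dz":-0.02,"wx":0,"wy":0,"wz":0,"gripper":0.7},{"dx":0,"dy":0,"dz":-0.05,"wx":0,"wy":0,"wz":0,"gripper":0.8},{"dx":0,"dy":0,"dz":-0.09,"wx":0,"wy":0,"wz":0,"gripper":1},{"dx":-0.02,"dy":0,"dz":-0.13,"wx":0,"wy":0,"wz":0,"gripper":1},{"dx":-0.04,"dy":0,"dz":-0.16,"wx":0,"wy":0,"wz":0,"gripper":1},{"dx":-0.06,"dy":0,"dz":-0.18,"wx":0,"wy":0,"wz":0,"gripper":1},{"dx":-0.06,"dy":0,"dz":-0.18,"wx":0,"wy":0,"wz":0,"gripper":1},{"dx":-0.06,"dy":0,"dz":-0.18,"wx":0,"wy":0,"wz":0,"gripper":1}])

```text
clock: 16.65
tool_pos: [0.5376, 0.1352, 0.323]
tcp_rot: [[-0.782, 0.623, 0.001], [0.623, 0.782, 0.001], [0.0, 0.001, -1.0]]
ft_force: [-0.9, -0.5, -0.2]
width: 0.999
```

Run:
```python
from h import *
s=status.state(); im=grab_frame("wrist"); np.savez("w4.npz",im=im,R=s["tcp_rot"],p=s["tool_pos"])
print(s["clock"],s["q"].round(1),s["tool_pos"],s["ft_force"])
C=cam("wrist",s); A,p=s["tcp_rot"],s["tool_pos"]
o=cv2.resize(im[:260,100:420,::-1],None,fx=2.5,fy=2.3,interpolation=cv2.INTER_CUBIC)[:598]
cv2.imwrite("pics/w6.png",o)
t=np.linspace(0,2*np.pi,240); g=cv2.GaussianBlur(im.astype(np.float32),(0,0),.8)
def score(x,y,z):
    def sm(rad):
        q=proj(C,np.c_[x+rad*np.cos(t),y+rad*np.sin(t),0*t+z]).astype(np.float32)
        return cv2.remap(g,q[:,:1],q[:,1:],cv2.INTER_LINEAR)[:,0]
    return np.clip(np.abs(sm(.0585)-sm(.057)).sum(1),0,150).mean()
for z in(.130,.133,.136,.140): print(z,[(round(float(a),1),round(float(x),4),round(float(y),4)) for a,x,y in sorted([(score(x,y,z),x,y) for x in np.arange(.485,.5,.0005) for y in np.arange(.164,.18,.0005)],reverse=True)[:1]])
```

```text
16.65 [  9.1   6.6 -28.3  88.5   3.1  85.6  32.1] [0.53764448 0.1351944  0.32297297] [-0.94092631 -0.49579057 -0.1784385 ]
0.13 [(131.3, 0.492, 0.1705)]
0.133 [(133.5, 0.4915, 0.1705)]
0.136 [(116.5, 0.4915, 0.1705)]
0.14 [(77.7, 0.49, 0.1715)]
```

View pics/w6.png

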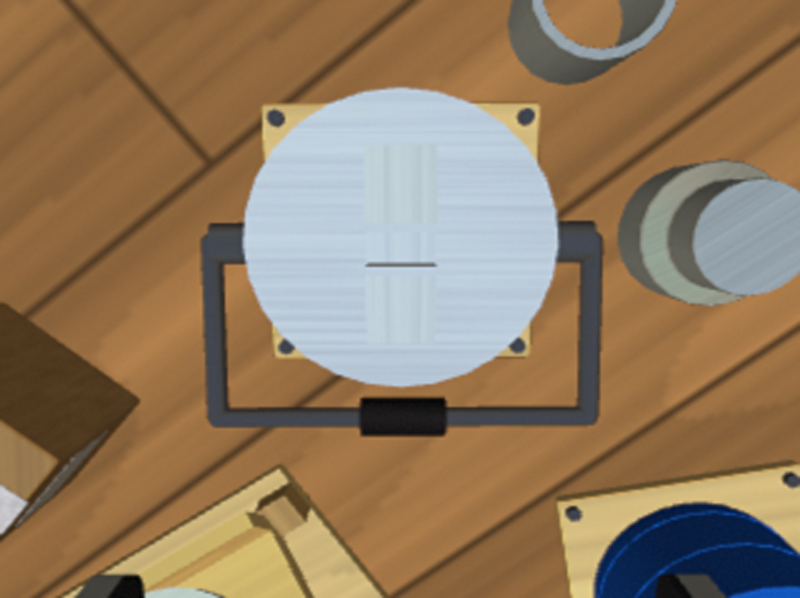

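The lid sits flat: the disc outline fits best at z=0.133 and is centred within about 1.5 mm. The ridge (x≈400) is square to the bar, and the roller is at (402,417). Next is the bail.

Run:
```python
from h import *
s=status.state()
for z in(.19,.1015): print(z,rel(Rbail(),[.5203,.0812,z],s))
a0=.21
for a in np.linspace(a0,1.05,15)[1:]: print(round(a,2),(.078*(np.cos(a)-np.cos(a0))).round(4),(-.078*(np.sin(a)-np.sin(a0))).round(4))
```

```text
0.19 (array([-0.021 , -0.053 ,  0.1323]), array([-3.000e-02, -4.000e-02,  9.002e+01]))
0.1015 (array([-0.0211, -0.053 ,  0.2208]), array([-3.000e-02, -4.000e-02,  9.002e+01]))
0.27 -0.0011 -0.0045
0.33 -0.0025 -0.009
0.39 -0.0041 -0.0134
0.45 -0.0061 -0.0177
0.51 -0.0082 -0.0218
0.57 -0.0106 -0.0258
0.63 -0.0133 -0.0297
0.69 -0.0161 -0.0334
0.75 -0.0192 -0.0369
0.81 -0.0225 -0.0402
0.87 -0.026 -0.0434
0.93 -0.0297 -0.0463
0.99 -0.0335 -0.049
1.05 -0.0375 -0.0514
```

Call:
move_arm(commands=[{"dx":-0.007,"dy":-0.018,"dz":0,"wx":0,"wy":0,"wz":8,"gripper":0.3},{"dx":-0.014,"dy":-0.036,"dz":0,"wx":0,"wy":0,"wz":16,"gripper":0.3},{"dx":-0.021,"dy":-0.053,"dz":0.02,"wx":0,"wy":0,"wz":24,"gripper":0.3},{"dx":-0.021,"dy":-0.053,"dz":0.04,"wx":0,"wy":0,"wz":32,"gripper":0.3},{"dx":-0.021,"dy":-0.053,"dz":0.06,"wx":0,"wy":0,"wz":40,"gripper":0.3},{"dx":-0.021,"dy":-0.053,"dz":0.08,"wx":0,"wy":0,"wz":48,"gripper":0.3},{"dx":-0.021,"dy":-0.053,"dz":0.09,"wx":0,"wy":0,"wz":56,"gripper":0.3},{"dx":-0.021,"dy":-0.053,"dz":0.1,"wx":0,"wy":0,"wz":64,"gripper":0.3},{"dx":-0.021,"dy":-0.053,"dz":0.11,"wx":0,"wy":0,"wz":72,"gripper":0.3},{"dx":-0.021,"dy":-0.053,"dz":0.12,"wx":0,"wy":0,"wz":80,"gripper":0.3},{"dx":-0.021,"dy":-0.053,"dz":0.132,"wx":0,"wy":0,"wz":90,"gripper":0.3},{"dx":-0.021,"dy":-0.053,"dz":0.132,"wx":0,"wy":0,"wz":90,"gripper":0.3},{"dx":-0.021,"dy":-0.053,"dz":0.132,"wx":0,"wy":0,"wz":90,"gripper":0.3}])

```text
clock: 18.0
tool_pos: [0.5204, 0.0812, 0.1908]
tcp_rot: [[0.62, 0.785, -0.0], [0.785, -0.62, 0.0], [0.0, -0.0, -1.0]]
ft_force: [0.7, -0.5, 0.6]
width: 0.3
```

Run:
```python
from h import *
s=status.state(); print(s["clock"],s["q"].round(1),s["tool_pos"],s["joint_vel"].round(1),s["width"]); print(rel(Rbail(),[.5203,.0812,.1015],s))
im=grab_frame("wrist")
cv2.imwrite("pics/w7.png",cv2.resize(im[:,:,::-1],(800,600),interpolation=cv2.INTER_CUBIC))
```

```text
18.0 [  9.3   6.3 -22.4 103.7   2.5  70.5 -52.1] [0.52040765 0.08119785 0.19075348] [ 0.3 -0.4  0.  -1.4  0.1 -0.1  1.1] 0.2996406929716223
(array([-0.0001, -0.0001,  0.0893]), array([-0.02, -0.  ,  0.19]))
```

View pics/w7.png

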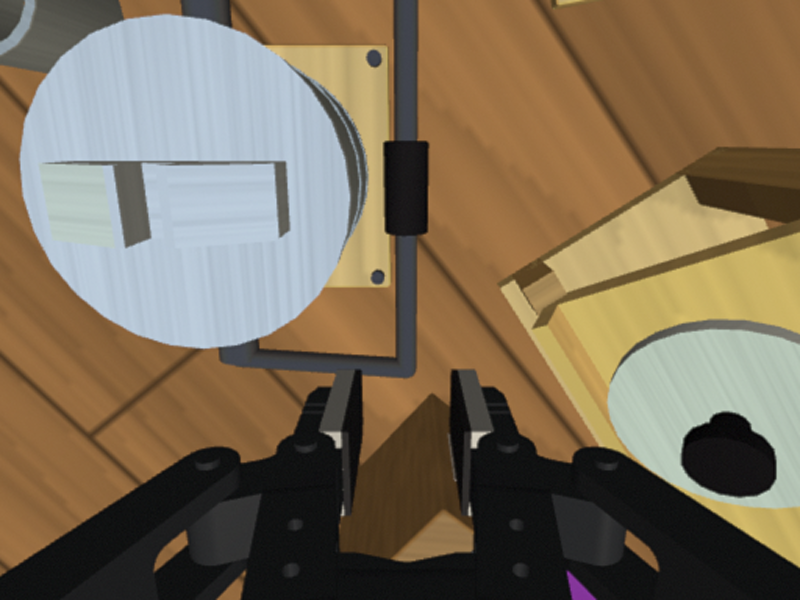

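The bar, at x≈406, lies midway between the fingers (360 and 452), and nothing is in the way. Descend and pinch.

Call:
move_arm(force=25, commands=[{"dx":0,"dy":0,"dz":0.03,"wx":0,"wy":0,"wz":0,"gripper":0.3},{"dx":0,"dy":0,"dz":0.06,"wx":0,"wy":0,"wz":0,"gripper":0.3},{"dx":0,"dy":0,"dz":0.08,"wx":0,"wy":0,"wz":0,"gripper":0.3},{"dx":0,"dy":0,"dz":0.089,"wx":0,"wy":0,"wz":0,"gripper":0.3},{"dx":0,"dy":0,"dz":0.089,"wx":0,"wy":0,"wz":0,"gripper":0.3},{"dx":0,"dy":0,"dz":0.089,"wx":0,"wy":0,"wz":0,"gripper":0.05},{"dx":0,"dy":0,"dz":0.089,"wx":0,"wy":0,"wz":0,"gripper":0.05},{"dx":0,"dy":0,"dz":0.089,"wx":0,"wy":0,"wz":0,"gripper":0.05},{"dx":0,"dy":0,"dz":0.089,"wx":0,"wy":0,"wz":0,"gripper":0.05}])

```text
clock: 18.95
tool_pos: [0.5213, 0.0817, 0.103]
tcp_rot: [[0.622, 0.783, 0.001], [0.783, -0.622, 0.001], [0.002, 0.0, -1.0]]
ft_force: [-3.6, 4.2, -1.2]
width: 0.094
```

Call:
move_arm(commands=[{"dx":0,"dy":-0.0011,"dz":-0.0045,"wx":0,"wy":0,"wz":0,"gripper":0.05},{"dx":0,"dy":-0.0025,"dz":-0.009,"wx":0,"wy":0,"wz":0,"gripper":0.05},{"dx":0,"dy":-0.0041,"dz":-0.0134,"wx":0,"wy":0,"wz":0,"gripper":0.05},{"dx":0,"dy":-0.0061,"dz":-0.0177,"wx":0,"wy":0,"wz":0,"gripper":0.05},{"dx":0,"dy":-0.0082,"dz":-0.0218,"wx":0,"wy":0,"wz":0,"gripper":0.05},{"dx":0,"dy":-0.0106,"dz":-0.0258,"wx":0,"wy":0,"wz":0,"gripper":0.05},{"dx":0,"dy":-0.0133,"dz":-0.0297,"wx":0,"wy":0,"wz":0,"gripper":0.05},{"dx":0,"dy":-0.0161,"dz":-0.0334,"wx":0,"wy":0,"wz":0,"gripper":0.05},{"dx":0,"dy":-0.0192,"dz":-0.0369,"wx":0,"wy":0,"wz":0,"gripper":0.05},{"dx":0,"dy":-0.0225,"dz":-0.0402,"wx":0,"wy":0,"wz":0,"gripper":0.05},{"dx":0,"dy":-0.026,"dz":-0.0434,"wx":0,"wy":0,"wz":0,"gripper":0.05},{"dx":0,"dy":-0.0297,"dz":-0.0463,"wx":0,"wy":0,"wz":0,"gripper":0.05},{"dx":0,"dy":-0.0335,"dz":-0.049,"wx":0,"wy":0,"wz":0,"gripper":0.05},{"dx":0,"dy":-0.0375,"dz":-0.0514,"wx":0,"wy":0,"wz":0,"gripper":0.05},{"dx":0,"dy":-0.0375,"dz":-0.0514,"wx":0,"wy":0,"wz":0,"gripper":0.05}])

```text
clock: 20.45
tool_pos: [0.4952, 0.102, 0.1568]
tcp_rot: [[0.624, 0.781, 0.009], [0.781, -0.624, -0.002], [0.004, 0.008, -1.0]]
ft_force: [6.0, -2.2, 4.0]
width: 0.091
```

Run:
```python
from h import *
s=status.state(); print(s["clock"],s["tool_pos"],s["ft_force"],s["width"],s["q"].round(1))
print(mouthaxes(TH).T@(s["tool_pos"]-[.494,.171,0]))
```

```text
20.45 [0.49517766 0.1020205  0.1568481 ] [ 5.96559092 -2.20830806  4.02032958] 0.09149276422757986 [  7.8   5.1 -23.6 109.1   2.5  65.8 -55.4]
[ 0.04386239 -0.05325081  0.1568481 ]
```

Call:
move_arm(commands=[{"dx":0,"dy":0,"dz":0,"wx":0,"wy":0,"wz":0,"gripper":0.2},{"dx":0,"dy":0,"dz":0,"wx":0,"wy":0,"wz":0,"gripper":0.2},{"dx":0,"dy":0,"dz":0,"wx":0,"wy":0,"wz":0,"gripper":0.2},{"dx":0,"dy":0,"dz":0,"wx":0,"wy":0,"wz":0,"gripper":0.2}])

```text
clock: 20.85
tool_pos: [0.4917, 0.1038, 0.1535]
tcp_rot: [[0.623, 0.782, 0.0], [0.782, -0.623, -0.0], [0.0, 0.0, -1.0]]
ft_force: [-0.2, 0.7, -0.8]
width: 0.203
```

Run:
```python
from h import *
s=status.state(); print(s["clock"],s["tool_pos"],s["ft_force"],s["width"])
print(mouthaxes(TH).T@(s["tool_pos"]-[.494,.171,0]))
im=grab_frame("wrist"); np.savez("w5.npz",im=im,R=s["tcp_rot"],p=s["tool_pos"])
# roller: dark blob; compare with predicted position for several bail angles
C=cam("wrist",s)
for a in(.9,1.0,1.1,1.2): print(a,proj(C,np.array([.494,.171,.095])+mouthaxes(TH)@[.078*np.cos(a),0,.078*np.sin(a)]).round(1))
m=(im.max(2)<45).astype(np.uint8); n,l,st,c=cv2.connectedComponentsWithStats(m)
for i in range(1,n):
    if st[i,4]>150: print(st[i],c[i].round(1))
```

```text
20.85 [0.49167924 0.10376235 0.15354007] [-0.22508539  0.71891945 -0.75830906] 0.20311148672587745
[ 0.04004018 -0.05406544  0.15354007]
0.9 [[281.4 136.8]]
1.0 [[264.8 138.4]]
1.1 [[246.  139.9]]
1.2 [[225.1 141.2]]
[ 246   90   48  102 4577] [269.5 139.2]
[231 237  30  86 783] [242.3 282.5]
[280 237   9  89 409] [282.6 273.1]
[    0   247   512   137 32920] [260.  341.1]
[298 248  17  15 196] [305.5 255.4]
```

Call:
move_arm(commands=[{"dx":0,"dy":-0.003,"dz":-0.0015,"wx":0,"wy":0,"wz":0,"gripper":0.2},{"dx":0,"dy":-0.006,"dz":-0.003,"wx":0,"wy":0,"wz":0,"gripper":0.2},{"dx":0,"dy":-0.009,"dz":-0.0045,"wx":0,"wy":0,"wz":0,"gripper":0.2},{"dx":0,"dy":-0.012,"dz":-0.006,"wx":0,"wy":0,"wz":0,"gripper":0.2},{"dx":0,"dy":-0.015,"dz":-0.007,"wx":0,"wy":0,"wz":0,"gripper":0.2},{"dx":0,"dy":-0.018,"dz":-0.008,"wx":0,"wy":0,"wz":0,"gripper":0.2},{"dx":0,"dy":-0.021,"dz":-0.009,"wx":0,"wy":0,"wz":0,"gripper":0.2},{"dx":0,"dy":-0.024,"dz":-0.0095,"wx":0,"wy":0,"wz":0,"gripper":0.2},{"dx":0,"dy":-0.027,"dz":-0.0095,"wx":0,"wy":0,"wz":0,"gripper":0.2},{"dx":0,"dy":-0.029,"dz":-0.0095,"wx":0,"wy":0,"wz":0,"gripper":0.2}])

```text
clock: 21.9
tool_pos: [0.4704, 0.1218, 0.164]
tcp_rot: [[0.623, 0.782, 0.004], [0.782, -0.623, 0.0], [0.003, 0.003, -1.0]]
ft_force: [3.8, -4.4, 3.8]
width: 0.199
```

```bash
cat > rol.py <<'E'
from h import *
s=status.state(); print(s["clock"],s["tool_pos"],s["ft_force"],s["width"])
P=mouthaxes(TH).T; print(P@(s["tool_pos"]-[.494,.171,0]), "F mouth",P@s["ft_force"])
im=grab_frame("wrist"); C=cam("wrist",s)
for a in(1.2,1.3,1.4,1.5,1.57,1.64): print(a,proj(C,np.array([.494,.171,.095])+mouthaxes(TH)@[.081*np.cos(a),0,.081*np.sin(a)]).round(1))
m=(im.max(2)<45).astype(np.uint8); n,l,st,c=cv2.connectedComponentsWithStats(m)
for i in range(1,n):
    if st[i,4]>1000: print(st[i],c[i].round(1))
E
python3 rol.py
```

```text
21.9 [0.47041352 0.12182596 0.16401764] [ 3.75939199 -4.41496041  3.8446074 ] 0.19921495905540323
[ 0.01215259 -0.05316693  0.16401764] F mouth [ 5.69050831 -1.11490749  3.8446074 ]
1.2 [[305.7 140.5]]
1.3 [[285.4 141.5]]
1.4 [[263.7 142.2]]
1.5 [[241.  142.6]]
1.57 [[225.  142.7]]
1.64 [[209.  142.7]]
[ 246   93   50  112 4779] [270.4 143.3]
[ 231  237   30   88 1230] [246.2 276.9]
[    0   264   512   120 32504] [260.7 341.9]
```

Call:
move_arm(commands=[{"dx":0,"dy":-0.002,"dz":0,"wx":0,"wy":0,"wz":0,"gripper":0.2},{"dx":0,"dy":-0.004,"dz":0,"wx":0,"wy":0,"wz":0,"gripper":0.2},{"dx":0,"dy":-0.006,"dz":0,"wx":0,"wy":0,"wz":0,"gripper":0.2},{"dx":0,"dy":-0.008,"dz":0,"wx":0,"wy":0,"wz":0,"gripper":0.2},{"dx":0,"dy":-0.01,"dz":0,"wx":0,"wy":0,"wz":0,"gripper":0.2},{"dx":0,"dy":-0.012,"dz":0,"wx":0,"wy":0,"wz":0,"gripper":0.2},{"dx":0,"dy":-0.0135,"dz":0,"wx":0,"wy":0,"wz":0,"gripper":0.2},{"dx":0,"dy":-0.015,"dz":0,"wx":0,"wy":0,"wz":0,"gripper":0.2},{"dx":0,"dy":-0.015,"dz":0,"wx":0,"wy":0,"wz":0,"gripper":0.2}])

```text
clock: 22.85
tool_pos: [0.4571, 0.1317, 0.1629]
tcp_rot: [[0.622, 0.783, 0.0], [0.783, -0.622, 0.0], [0.001, 0.0, -1.0]]
ft_force: [-0.6, 0.5, -0.5]
width: 0.195
```

```bash
python3 rol.py
```

```text
22.85 [0.45709446 0.13173917 0.16290495] [-0.5786567   0.49590177 -0.48103457] 0.19472334731104188
[-0.00444214 -0.05370009  0.16290495] F mouth [-0.76156756  0.0278745  -0.48103457]
1.2 [[351.7 139.6]]
1.3 [[332.1 140.6]]
1.4 [[310.7 141.3]]
1.5 [[288.2 141.7]]
1.57 [[272.  141.8]]
1.64 [[255.8 141.7]]
[ 243   92   51  106 4941] [268.2 142.9]
[    0   264   512   120 32513] [260.8 341.9]
```

The force has dropped to about zero and the roller reads about 1.58 rad, so it has snapped home. Open, lift straight up and look.

Call:
move_arm(commands=[{"dx":0,"dy":0.0005,"dz":0,"wx":0,"wy":0,"wz":0,"gripper":0.4},{"dx":0,"dy":0.0005,"dz":0,"wx":0,"wy":0,"wz":0,"gripper":0.4},{"dx":0,"dy":0.0005,"dz":0,"wx":0,"wy":0,"wz":0,"gripper":0.4},{"dx":0,"dy":0.0005,"dz":-0.02,"wx":0,"wy":0,"wz":0,"gripper":0.4},{"dx":0,"dy":0.0005,"dz":-0.05,"wx":0,"wy":0,"wz":0,"gripper":0.4},{"dx":0,"dy":0.0005,"dz":-0.09,"wx":0,"wy":0,"wz":0,"gripper":0.5},{"dx":0,"dy":0.0005,"dz":-0.13,"wx":0,"wy":0,"wz":0,"gripper":0.5},{"dx":0,"dy":0.0005,"dz":-0.16,"wx":0,"wy":0,"wz":0,"gripper":0.5},{"dx":0,"dy":0.0005,"dz":-0.16,"wx":0,"wy":0,"wz":0,"gripper":0.5},{"dx":0,"dy":0.0005,"dz":-0.16,"wx":0,"wy":0,"wz":0,"gripper":0.5}])

```text
clock: 23.9
tool_pos: [0.4581, 0.131, 0.3236]
tcp_rot: [[0.623, 0.782, 0.003], [0.782, -0.623, 0.0], [0.002, 0.002, -1.0]]
ft_force: [-1.5, 0.6, -0.4]
width: 0.505
```

```bash
python3 rol.py
python3 - <<'E'
from h import *
w=cv2.resize(grab_frame("wrist")[:256,90:410,::-1],(500,400),interpolation=cv2.INTER_CUBIC)
sc=cv2.resize(grab_frame("scene")[120:280,230:350,::-1],(300,400),interpolation=cv2.INTER_CUBIC)
cv2.imwrite("pics/fin.png",np.hstack([w,sc]))
E
```

```text
23.9 [0.45814303 0.13095937 0.32363318] [-1.45006462  0.56673135 -0.37344204] 0.5049835583429455
[-0.00313607 -0.05365761  0.32363318] F mouth [-1.48763096 -0.45915787 -0.37344204]
1.2 [[299.  112.4]]
1.3 [[289.8 112.6]]
1.4 [[280.2 112.7]]
1.5 [[270.2 112.8]]
1.57 [[263.1 112.8]]
1.64 [[256.  112.8]]
[    0   249   512   135 29167] [257.1 341.8]
```

View pics/fin.png

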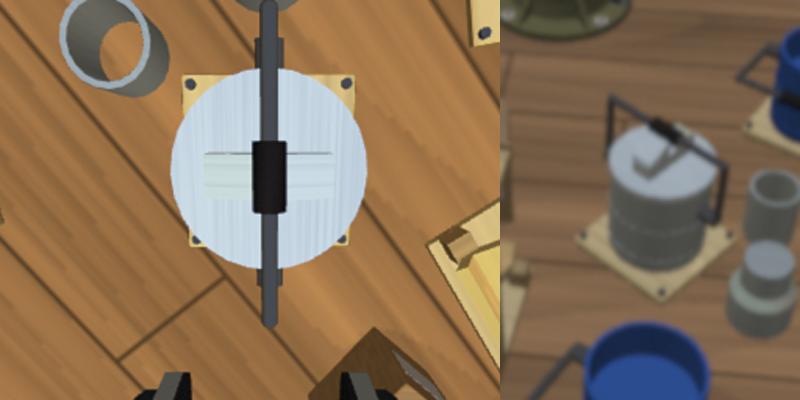

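The bail stands upright with its roller at x≈269, over the middle of the ridge (204..335). That matches 1.57 rad. The lid is flat and the gripper is clear, so I'm handing in.

```bash
python3 -c "
from rig import r; print(r.hand_in())"
```

```text
the job is handed in; nothing more can be done
None
```

The canister is sealed and the job is handed in. It finished at about 24 s of robot time, against the 72 s limit.

**What I did**
1. I folded the bail back from about 1.14 rad.
2. I took the ridged lid from the rack along its tilted axis and seated it on the canister.
3. I raised the bail by pinching the wire, then pushed it over the crest with the fingers only loosely around it.
4. I opened the gripper and lifted clear.

**Last checks**
- **Lid:** its disc outline fitted best at the seated height (z ≈ 0.133 m), about 1.5 mm off-centre. The ridge was square to the bar.
- **Bail:** the roller read about 1.57 rad over the middle of the ridge. The push force went from about 6 N before the crest to about zero after it.
- **Robot:** the gripper was raised about 15 cm above the canister and touching nothing.
- **Other items:** the knob lid, carton and pipe fittings were left alone. Those I could see in the last views had not moved.

**Disagreements**
- The canister's position differed by 2–4 mm between camera views, so I aligned the lid and rim within a single wrist image.
- Contact came about 2 mm lower than I had calculated.
- During the lift the wire gave about 6 N of resistance and was about 5 mm from where I expected it. I measured it again before pushing it over.
- One viewing pose near the rack was cut short by a joint limit. It did not affect the grasp.

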